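# Stock and set the gravity tin feeder

### The arm

A 7-joint arm with a two-finger parallel gripper is mounted at the origin on a cart in front of the work surface, level with it; the furniture and walls round the work are solid. World frame = base frame: x ahead of the robot, y to its left, z up, the work surface at z = 0. Lengths are in m, angles in rad, forces in N, time in s.
With the tool pointing down it reaches from about 0.4 to 0.85 m from the base axis. Payload 10.4 kg.
Tool frame: the origin (TCP) lies on the centre line of the jaws, within the pads' length; the fingertips stand 11 mm ahead of it and the grasp point (between the pads) lies 8 mm behind it (manip.finger_overhang is the distance from the TCP to the fingertips, in m); z points along the fingers, y is the line along which they close (so a half turn about z gives the same grasp; the last joint's range is limited). The gripper opens to 85 mm and grips with 20 to 120 N. Pads are 22 mm wide; open, the fingers measure 114 mm over their backs; the gripper's body (76 mm by 85 mm) begins 54 mm behind the grasp point. The pads swing forward as they close: fully open they stand 13 mm farther back than shut.
Start: joints at [-1.272, 0.332, -0.065, 1.46, 0.022, 1.35, -0.088], TCP at [0.198, 0.593, 0.242] pointing down, gripper open.
Joint ranges: [-2.6, 2.6], [-0.5, 2.12], [-1.47, 1.34], [0.16, 2.42], [-1.27, 4.41], [0.06, 2.06], [-2.6, 2.6]. Speed limits (rad/s): [2.22, 2.22, 2.79, 2.79, 3.14, 3.14, 3.14].

### API

Orientations are given as a unit quaternion [x, y, z, w].
In Python, from workcell import manip, imaging, workorder gives the robot as it stands.
- The arm moves only by the tool jog_arm, never from a script. Its argument "deltas" is a list of rows, each an object with "gripper": the opening, from 0 (shut) to 1 (fully open); "offset": the shift along the tool's x, y, z in m, a list of three; "rotation": the turn, a rotation vector about the tool's x, y, z in degrees, a list of three. In form: [{"gripper": gripper, "offset": [tx, ty, tz], "rotation": [ax, ay, az]}, ...]. A call has 1 to 20 rows; each row shifts and turns the commanded pose from where the row before left it, along the tool's axes as they then stand; what a row does not reach is not made up. A row lasts 1/10 s, in which the tool goes at most 50 mm and 8.59 degrees, less where a joint would pass 70% of its speed; a pose out of reach is approached as far as the arm can. A call with a gripper value outside its range is refused whole. The fingers move at their own pace and stop on an object; "newtons" is the grip in N (left out, the last holds). Time passes only in rows, so rows that do not move let the fingers close. It gives the time, the measured TCP pose, the force, the opening and the grip force at its end, in the units of the state.
- manip.get_obs(): the state, without advancing time (a new reading comes with each control period).
- imaging.camera(name): name is "scene" or "top" or "wrist"; returns the picture (384x512x3 uint8, blue, green, red); there is no depth.
- imaging.camera_model(name): a dict with "camera_matrix" (3x3 intrinsics, pixels), "world_to_cam" (4x4, takes a point from world to camera coordinates); the wrist camera has in their place "hand_eye" (4x4, takes a point from camera to tool coordinates, whose origin is the TCP and whose axes are the flange's). Camera axes: x right, y up, looking along -z (the intrinsics and any distortion apply to the point x, -y, -z); pixel columns grow to the right and rows downward; lengths in m; the calibration is good to about 2 mm. A picture is of the moment at which its call begins: read the wrist's pose just before it. camera_model takes no time and is no camera call.
- workorder.hand_in(): hands the job in; it is judged then, once.
The state is a dict: "clock": time; "joint_pos": joint angles; "joint_velocities": joint speeds; "tau": joint torques, N m; "position": TCP position; "ee_rot": TCP orientation; "ft_force": force on the tool from outside, world axes, zero at the start; "torque": the same for the moment, N m; "grip_width": opening from 0.0 (shut) to 1.0 (fully open); "grasp_force": force on a finger pad.
Only numpy, scipy, OpenCV 4.12 (cv2) and the standard library are available. Lean on these libraries where they do the work, as an engineer would, in place of code of your own. Each camera call takes 0.05 s, during which the arm holds its last target. There are 200 camera calls.

### The job

The tin feeder stands empty at its steepest setting: lift the stay off its pin, let the chute down level and lay all the fish tins in it lengthwise, close behind one another from the high end down. Then lift the stay and tip the chute with it, slowly, just until the tins start to slide, hold it there while they run gently down to the stop, and drop a hole that keeps such a slope, not the steepest one again, over the pin. Last, take out the front tin and set it flat in the middle of the chopping board, so that the rest follow down to the stop; do not shove the upright food tin or the little striped pot about.

Things in the scene. Friction and masses are not known exactly. Their poses are not given: they have to be found in the camera images.
- feeder: fixed stand of the tin feeder: light wooden base board 104 x 395 x 12 mm with two A-frame trestles, 90 mm apart over all, that carry the chute's pivot. Origin on the worktop straight below the pivot; y runs along the chute to its high end, x across, z up. The pivot axis is parallel to x at z = 122 mm, y = 0; the base reaches from y = -260 to +135 mm.
- chute (a joint): tilt of the steel chute, rad: 0 = level (its rest, a firm stop), grows as its high end (+y) rises; end of travel 0.62. Damped: left alone it sinks back to level slowly, in a few seconds. The tins start to slide somewhere between 0.25 and 0.45 rad, which differs from day to day; at that tilt or more they keep sliding.
- lane (a point): inside of the chute: point on its smooth steel bed at the foot of the stop (low end), mid-width; y runs up the lane, x across, z square off the bed; turns with the chute. Lane 430 mm from stop to high-end lip, 70 wide between flanges 6 mm high; stop 18 and lip 13 mm high. At tilt 0 it is at y = -140, z = 140 mm in the feeder frame.
- stay_pivot (a point): hinge of the stay at the lower end of the chute's crank arm, 98 mm from the chute's pivot, straight under it at tilt 0. It swings with the chute, so pushing the stay to +y tips the chute (5 to 20 N). The stay is a flat brass bar, 20 wide, 4 thick, reaching from here to -y; it turns in the upright plane only and falls down when let go.
- stay_tab (a point): middle of the upright tab at the free end of the stay, where it is held: 12 thick (x), 26 long (y), 28 mm high; its top 12 mm above this point, the bar's upper face 16 mm below. It lies 282 mm along the bar from stay_pivot and 18 mm above the bar's mid-plane. With the stay seated it is 10 to 24 mm above the stay_pin origin; with the bar resting on the pin's head over 30 mm.
- stay_hole1 (a point): centre of the stay's first hole, mid-thickness. Six 8 mm square holes lie along the bar at 185, 196, 207, 218, 229 and 240 mm from stay_pivot. At the start the last hole (240) is over the pin.
- stay_pin: fixed brass pin, 5 mm thick, round-headed, 18 mm high, on a pad 34 x 30 x 10 mm on the base board; origin at the pin's foot on the pad, where the stay comes to lie; axes as the feeder, at feeder y = -185, z = 22 mm
- tin_1_mid (a point): flat rounded-oblong fish tin, 60 wide (its x), 100 long (its y), 25 high (mm), 150 g, give or take; the point is the middle of the tin, z is normal to its lid. Two or three tins are present. At the start it lies flat on the worktop.
- tin_2_mid (a point): flat rounded-oblong fish tin, 60 wide (its x), 100 long (its y), 25 high (mm), 150 g, give or take; the point is the middle of the tin, z is normal to its lid. Two or three tins are present. At the start it lies flat on the worktop.
- tin_3_mid (a point): flat rounded-oblong fish tin, 60 wide (its x), 100 long (its y), 25 high (mm), 150 g, give or take; the point is the middle of the tin, z is normal to its lid. Two or three tins are present. At the start it lies flat on the worktop.
- board: wooden chopping board, 180 (x) x 260 (y) x 22 mm, loose; origin in the middle of its underside
- food_tin: upright round food tin, 57 mm thick, 72 high, bystander, origin under its middle
- egg_cup: striped ceramic pot, 41 mm wide, 48 high, bystander, origin under its middle

How it is judged:
By the outcome, as a careful person would: the job done as asked, in the order asked, and still so for the second after the job is handed in, with the robot touching nothing.
Of tin_1, tin_2, tin_3 only 2 to 3 are there at a start; the rules pass over those that are not, and their reading is None.
At some moment in a run one of board may be knocked a few centimetres aside while the robot is not near it.
Once in a run the grip may slacken for a moment while it holds something.
It also fails if it takes over 208 s, if anything falls off the work surface, if the arm or the gripper's body presses on something with over 40 N, if the wrist force passes 120 N, or if a joint passes its speed limit or range.

## Working session

There is one attempt and no reset: what is moved stays moved. The work goes in short steps, Python scripts to look and compute and a tool call to move; the robot and the scene stay as the last step left them, time stands still between calls to the robot, and variables do not carry over. Pictures are saved under pics/ and viewed, at most 14 in all, crops included, and the job is handed in when it is done.

Besides the shell and the picture viewer there is one more tool, called after ">>>" in YAML: its name, and indented under it one key for each argument. jog_arm: Moves the arm, as the interface text tells. Its arguments: {"type":"object","properties":{"deltas":{"type":"array","items":{"type":"object","properties":{"gripper":{"type":"number"},"offset":{"type":"array","items":{"type":"number"}},"rotation":{"type":"array","items":{"type":"number"}}}}},"newtons":{"type":"number"}},"required":["deltas"]}

```bash
ls; mkdir -p pics; python3 - <<'E'
from workcell import manip, imaging
import cv2, numpy as np
o=manip.get_obs()
print({k:np.round(v,3).tolist() for k,v in o.items()}, manip.finger_overhang)
for n in("scene","top"):
    cv2.imwrite(f"pics/{n}0.png",cv2.resize(imaging.camera(n),(800,600),interpolation=cv2.INTER_CUBIC))
for n in("scene","top","wrist"):
    print(n,{k:np.round(v,4).tolist() if not isinstance(v,str) else v for k,v in imaging.camera_model(n).items()})
E
```

```text
pics
{'clock': 0.0, 'joint_pos': [-1.272, 0.333, -0.065, 1.461, 0.022, 1.35, -0.089], 'joint_velocities': [-0.001, 0.0, 0.0, -0.001, -0.001, 0.001, 0.0], 'tau': [0.001, -62.546, 0.05, -39.161, 0.016, 0.01, -0.0], 'position': [0.198, 0.593, 0.241], 'ee_rot': [0.16, 0.987, -0.001, -0.0], 'ft_force': [-0.255, 0.637, -0.025], 'torque': [-0.013, -0.05, -0.009], 'grasp_force': 0.0, 'grip_width': 1.0} 0.011
scene {'camera_matrix': [[492.3091, 0.0, 250.0447], [0.0, 492.3091, 190.7508], [0.0, 0.0, 1.0]], 'world_to_cam': [[-0.565, -0.825, 0.0125, 0.2542], [0.4354, -0.2852, 0.8539, -0.324], [-0.7009, 0.4879, 0.5203, -1.303], [0.0, 0.0, 0.0, 1.0]]}
top {'camera_matrix': [[351.2102, 0.0, 253.0151], [0.0, 351.2102, 190.9093], [0.0, 0.0, 1.0]], 'world_to_cam': [[-0.0473, -0.9989, 0.0062, 0.015], [0.9392, -0.0424, 0.3407, -0.4907], [-0.34, 0.0219, 0.9402, -1.2338], [0.0, 0.0, 0.0, 1.0]]}
wrist {'camera_matrix': [[287.7094, 0.0, 254.0133], [0.0, 287.7094, 188.817], [0.0, 0.0, 1.0]], 'hand_eye': [[0.0008, 0.9636, 0.2673, 0.068], [1.0, -0.0008, 0.0001, 0.0005], [0.0003, 0.2673, -0.9636, -0.1311], [0.0, 0.0, 0.0, 1.0]]}
```

View pics/scene0.png

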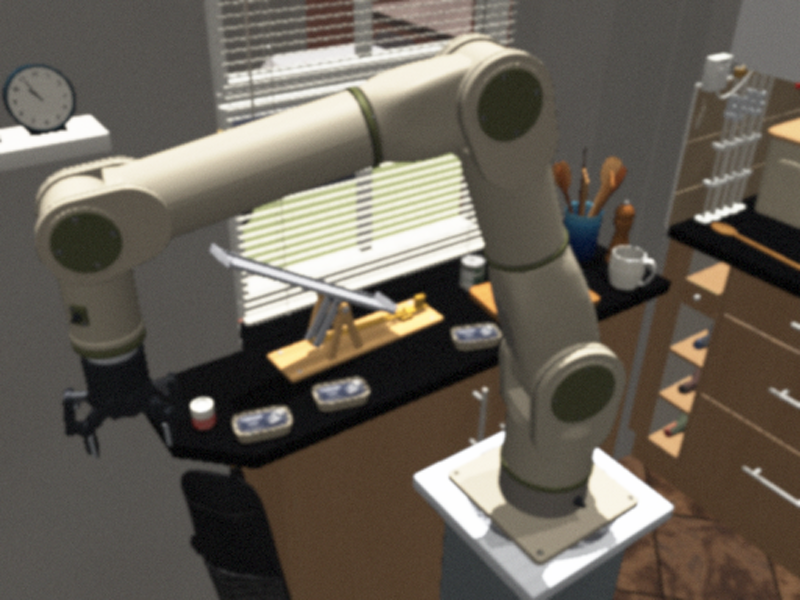

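View pics/top0.png

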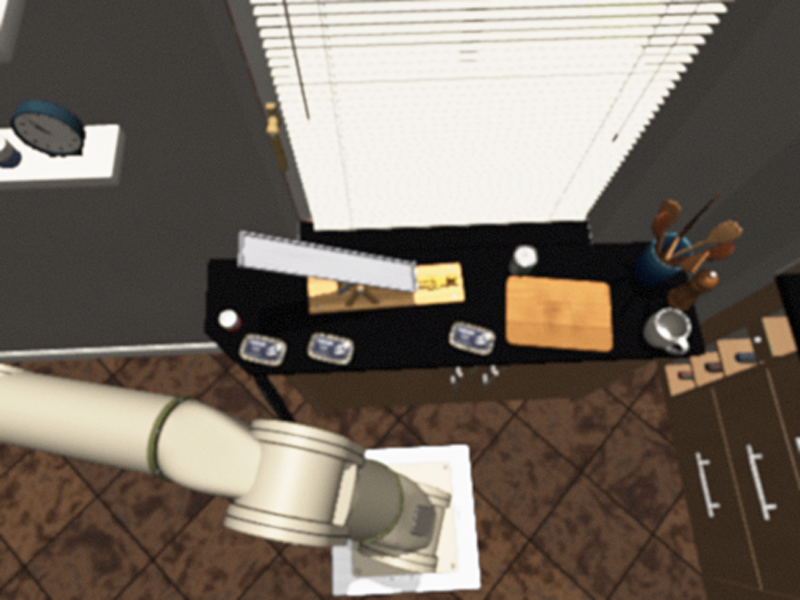

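The scene shows the feeder steep, with its high end toward +y. There are three tins (top view, 800 px scale: (263,350), (330,348), (472,338)), the board at (560,315), the pot at (230,320) and the food tin at (524,258). Next I measure them.

```bash
cat >h.py <<'E'
from workcell import manip, imaging
import cv2, numpy as np
from scipy.spatial.transform import Rotation as R
def cam(name,obs=None):
    """K, cam->world 4x4"""
    m=imaging.camera_model(name); K=np.array(m["camera_matrix"])
    if name!="wrist": return K,np.linalg.inv(np.array(m["world_to_cam"]))
    o=obs or manip.get_obs(); T=np.eye(4); T[:3,:3]=R.from_quat(o["ee_rot"]).as_matrix(); T[:3,3]=o["position"]
    return K,T@np.array(m["hand_eye"])
def ray(C,uv):
    K,T=C; x=np.linalg.inv(K)@[uv[0],uv[1],1.]; d=T[:3,:3]@[x[0],-x[1],-x[2]]
    return T[:3,3],d/np.linalg.norm(d)
def atz(C,uv,z):
    p,d=ray(C,uv); return p+d*(z-p[2])/d[2]
def proj(C,P):
    K,T=C; q=np.linalg.inv(T)@np.append(P,1); v=K@[q[0],-q[1],-q[2]]; return v[:2]/v[2]
def tri(obs):
    """least squares of (C,uv) rays"""
    A=np.zeros((3,3));b=np.zeros(3)
    for C,uv in obs:
        p,d=ray(C,uv); M=np.eye(3)-np.outer(d,d); A+=M;b+=M@p
    return np.linalg.solve(A,b)
E
python3 - <<'E'
from h import *
s=1/1.5625; C=cam("top")
for n,u,z in [("tinA",(263,350),.025),("tinB",(330,348),.025),("tinC",(472,338),.025),("b1",(507,278),.022),("b2",(612,285),.022),("b3",(612,350),.022),("b4",(506,345),.022),("pot",(230,318),.048),("food",(525,256),.072),("pin",(452,282),.035),("fb1",(464,265),.012),("fb2",(464,301),.012),("fb3",(308,311),.012),("c1",(208,262),0),("c2",(700,345),0),("c3",(208,330),0)]:
    print(n,atz(C,np.array(u)*s,z).round(3))
im=imaging.camera("top")
cv2.imwrite("pics/topc.png",cv2.resize(im[140:240,130:330],(800,400),interpolation=cv2.INTER_CUBIC))
E
```

```text
tinA [0.394 0.319 0.025]
tinB [0.391 0.156 0.025]
tinC [ 0.401 -0.193  0.025]
b1 [ 0.556 -0.298  0.022]
b2 [ 0.525 -0.565  0.022]
b3 [ 0.355 -0.534  0.022]
b4 [ 0.38  -0.275  0.022]
pot [0.472 0.397 0.048]
food [ 0.594 -0.338  0.072]
pin [ 0.547 -0.154  0.035]
fb1 [ 0.602 -0.193  0.012]
fb2 [ 0.502 -0.184  0.012]
fb3 [0.494 0.213 0.012]
c1 [0.646 0.478 0.   ]
c2 [ 0.363 -0.766  0.   ]
c3 [0.459 0.465 0.   ]
```

View pics/topc.png

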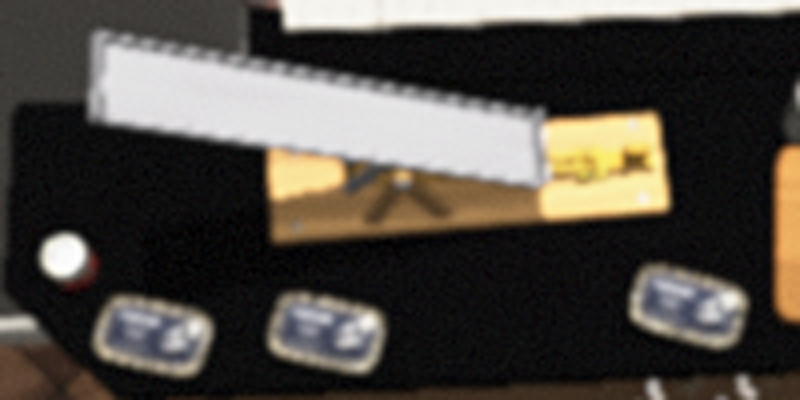

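The crop shows the base corners at about (656,112), (670,212), (272,243), with the tab and pin near (635,160) and (590,165). I'll move the wrist camera above the feeder for an exact look.

>>> jog_arm:
  deltas:
    - {"gripper":1,"offset":[0,0,-0.045],"rotation":[0,0,0]}
    - {"gripper":1,"offset":[0,0,-0.045],"rotation":[0,0,0]}
    - {"gripper":1,"offset":[0,0,-0.045],"rotation":[0,0,0]}
    - {"gripper":1,"offset":[0,0,-0.045],"rotation":[0,0,0]}
    - {"gripper":1,"offset":[-0.042,0,0],"rotation":[0,0,5.1]}
    - {"gripper":1,"offset":[-0.042,0,0],"rotation":[0,0,5.1]}
    - {"gripper":1,"offset":[-0.042,0,0],"rotation":[0,0,5.1]}
    - {"gripper":1,"offset":[-0.042,0,0],"rotation":[0,0,5.1]}
    - {"gripper":1,"offset":[-0.042,0,0],"rotation":[0,0,5.1]}
    - {"gripper":1,"offset":[-0.042,0,0],"rotation":[0,0,5.1]}
    - {"gripper":1,"offset":[-0.042,0,0],"rotation":[0,0,5.1]}
    - {"gripper":1,"offset":[-0.042,0,0],"rotation":[0,0,5.1]}
    - {"gripper":1,"offset":[-0.042,0,0],"rotation":[0,0,5.1]}
    - {"gripper":1,"offset":[-0.042,0,0],"rotation":[0,0,5.1]}
    - {"gripper":1,"offset":[-0.042,0,0],"rotation":[0,0,5.1]}
    - {"gripper":1,"offset":[-0.042,0,0],"rotation":[0,0,5.1]}
    - {"gripper":1,"offset":[-0.042,0,0],"rotation":[0,0,5.1]}
    - {"gripper":1,"offset":[-0.042,0,0],"rotation":[0,0,5.1]}
    - {"gripper":1,"offset":[0,0,0],"rotation":[0,0,0]}
    - {"gripper":1,"offset":[0,0,0],"rotation":[0,0,0]}

```text
clock: 2.15
position: [0.54, 0.1605, 0.4224]
ee_rot: [0.707, 0.708, 0.0, -0.0]
ft_force: [0.3, 0.4, -0.6]
grip_width: 1.001
grasp_force: 0.0
```

```bash
python3 - <<'E'
from h import *
o=manip.get_obs(); print(o["clock"],np.round(o["position"],4),np.round(o["ee_rot"],4),np.round(o["joint_pos"],2))
im=imaging.camera("wrist"); cv2.imwrite("pics/w1raw.png",im)
import json; json.dump({k:np.array(o[k]).tolist() for k in("position","ee_rot")},open("w1.json","w"))
cv2.imwrite("pics/w1.png",cv2.resize(im,(800,600),interpolation=cv2.INTER_CUBIC))
E
```

```text
2.15 [0.54   0.1605 0.4224] [ 7.066e-01  7.076e-01  2.000e-04 -2.000e-04] [-0.7   0.16  0.39  1.31 -0.06  1.68 -0.32]
```

View pics/w1.png

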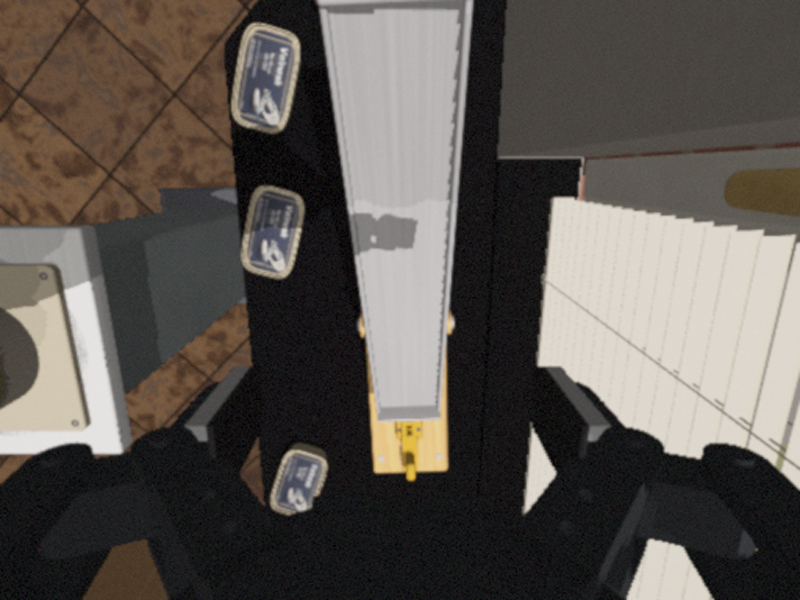

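The wrist picture (800 px scale) shows tins at (266,78), (272,232) and (298,480), base front corners at (374,472) and (447,471), pivot bosses at (363,323) and (450,323), and the tab near (410,468). I'll fit the tins by code and the feeder from these points.

```bash
python3 - <<'E'
from h import *
import json
o=json.load(open("w1.json")); C=cam("wrist",o); s=.64
im=cv2.imread("pics/w1raw.png"); g=cv2.cvtColor(im,cv2.COLOR_BGR2GRAY)
for n,(x0,y0,x1,y1) in dict(A=(225,15,308,142),B=(235,178,312,285),C=(265,437,335,522)).items():
    x0,y0,x1,y1=[int(v*s) for v in(x0,y0,x1,y1)]
    sub=g[y0:y1,x0:x1]; m=(sub>85).astype(np.uint8)
    n_,lab,st,_=cv2.connectedComponentsWithStats(m); k=1+np.argmax(st[1:,4]); ys,xs=np.where(lab==k)
    P=np.array([atz(C,(x+x0,y+y0),.025)[:2] for x,y in zip(xs,ys)],np.float32)
    print(n,cv2.minAreaRect(P*1000),len(xs))
for n,u,z in [("bl",(374,472),.012),("br",(447,471),.012),("pl",(363,323),.122),("pr",(450,323),.122)]:
    print(n,atz(C,np.array(u)*s,z).round(4))
cv2.imwrite("pics/w1c.png",np.hstack([cv2.resize(im[255:320,225:300],(520,450),interpolation=cv2.INTER_CUBIC)]))
E
```

```text
A ((396.9327697753906, 323.076416015625), (106.07464599609375, 64.6334228515625), 74.5649642944336) 2067
B ((392.61865234375, 157.6334991455078), (105.90827178955078, 64.51242065429688), 74.04339599609375) 1248
C ((403.9291687011719, -188.44850158691406), (108.48628234863281, 64.44530487060547), 70.46333312988281) 1009
bl [ 0.5084 -0.1793  0.012 ]
br [ 0.6108 -0.1774  0.012 ]
pl [0.5056 0.0795 0.122 ]
pr [0.5938 0.0797 0.122 ]
```

View pics/w1c.png

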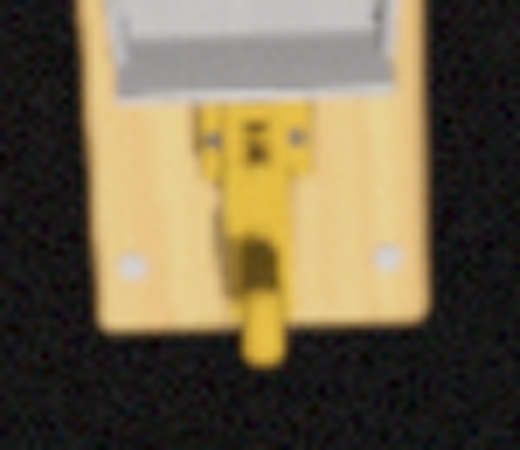

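The crop shows the tab's top from (265,290) to (265,368), with the pad screws at (213,138) and (298,138). I'll compare this with the model prediction.

```bash
cat >>h.py <<'E'
O=np.array([.5497,.0800,0.]); YAW=np.deg2rad(2.2)
def W(x,y,z):
    "feeder mm -> world m"
    c,s=np.cos(YAW),np.sin(YAW); return O+np.array([c*x-s*y,s*x+c*y,z])/1000
def tab(th,phi):
    "feeder y,z of stay_tab in mm; phi = free end up"
    return np.array([98*np.sin(th)-282*np.cos(phi)+18*np.sin(phi),122-98*np.cos(th)+282*np.sin(phi)+18*np.cos(phi)])
def lane(y,z,th):
    a,b=y-140,z+18; return np.array([a*np.cos(th)-b*np.sin(th),122+a*np.sin(th)+b*np.cos(th)])
def hole(d,mid=24.):
    "theta, phi with hole d on the pin"
    from scipy.optimize import fsolve
    return fsolve(lambda v:[98*np.sin(v[0])-d*np.cos(v[1])+185,122-98*np.cos(v[0])+d*np.sin(v[1])-mid],[(d-185)/98,0])
E
python3 - <<'E'
from h import *
import json
C=cam("wrist",json.load(open("w1.json")))
cr=lambda P:((proj(C,P)-[225,255])*6.93).round(0)
for d in(185,196,207,218,229,240): print(d,hole(d).round(3),tab(*hole(d)).round(1))
th,ph=hole(240); t=tab(th,ph)
print("tab top ends",cr(W(0,t[0]-13,t[1]+12)),cr(W(0,t[0]+13,t[1]+12)))
print("tab +y face foot",cr(W(0,t[0]+13,t[1]-16)))
print("pad/pin",cr(W(0,-185,40)),"base",cr(W(-52,-260,12)),cr(W(52,-260,12)))
for x in(-38,38): print("stop top",cr(W(x,*lane(-2,18,th))))
for x in(-38,38): print("lip (800)",proj(C,W(x,*lane(432,13,th)))/.64)
print("tab world",W(0,*t))
E
```

```text
185 [0. 0.] [-282.   42.]
196 [ 0.112 -0.003] [-271.1   41.7]
207 [ 0.226 -0.012] [-260.2   41.1]
218 [ 0.343 -0.026] [-249.4   40.3]
229 [ 0.463 -0.045] [-238.8   39.6]
240 [ 0.589 -0.069] [-228.1   39.1]
tab top ends [264. 359.] [261. 283.]
tab +y face foot [258. 225.]
pad/pin [257. 170.] base [ 97. 333.] [426. 323.]
stop top [115.  92.]
stop top [396.  83.]
lip (800) [320.57138577   6.52598897]
lip (800) [ 4.79945428e+02 -3.72835343e-02]
tab world [ 0.55845774 -0.14797038  0.03906874]
```

```bash
cat >>h.py <<'E'
def plan(P,yaw_deg):
    "prints tool-frame shift and turn to a tool-down pose with tool y at yaw"
    o=manip.get_obs(); A=R.from_quat(o["ee_rot"]); c,s=np.cos(np.deg2rad(yaw_deg)),np.sin(np.deg2rad(yaw_deg))
    B=R.from_matrix(np.array([[-s,c,0],[c,s,0],[0,0,-1.]]))
    rv=(A.inv()*B).as_rotvec(degrees=True); d=np.array(P)-o["position"]
    print("t",o["clock"],"turn first",rv.round(2),"then shift",B.inv().apply(d).round(4),"(or before turn",A.inv().apply(d).round(4),")")
E
python3 - <<'E'
from h import *
plan([.5588,-.149,.12],2.2)
E
```

```text
t 2.2 turn first [-0.03 -0.03 -1.97] then shift [-0.3115  0.0072  0.3021] (or before turn [-0.3112  0.018   0.302 ] )
```

>>> jog_arm:
  deltas:
    - {"gripper":0.6,"offset":[0,0,0],"rotation":[0,0,-2.0]}
    - {"gripper":0.6,"offset":[-0.039,0.001,0],"rotation":[0,0,0]}
    - {"gripper":0.6,"offset":[-0.039,0.001,0],"rotation":[0,0,0]}
    - {"gripper":0.6,"offset":[-0.039,0.001,0],"rotation":[0,0,0]}
    - {"gripper":0.6,"offset":[-0.039,0.001,0],"rotation":[0,0,0]}
    - {"gripper":0.6,"offset":[-0.039,0.001,0],"rotation":[0,0,0]}
    - {"gripper":0.6,"offset":[-0.039,0.001,0],"rotation":[0,0,0]}
    - {"gripper":0.6,"offset":[-0.039,0.001,0],"rotation":[0,0,0]}
    - {"gripper":0.6,"offset":[-0.039,0,0],"rotation":[0,0,0]}
    - {"gripper":0.5,"offset":[0,0,0.04],"rotation":[0,0,0]}
    - {"gripper":0.5,"offset":[0,0,0.04],"rotation":[0,0,0]}
    - {"gripper":0.5,"offset":[0,0,0.04],"rotation":[0,0,0]}
    - {"gripper":0.5,"offset":[0,0,0.04],"rotation":[0,0,0]}
    - {"gripper":0.5,"offset":[0,0,0.04],"rotation":[0,0,0]}
    - {"gripper":0.5,"offset":[0,0,0.04],"rotation":[0,0,0]}
    - {"gripper":0.5,"offset":[0,0,0.04],"rotation":[0,0,0]}
    - {"gripper":0.5,"offset":[0,0,0.02],"rotation":[0,0,0]}
    - {"gripper":0.5,"offset":[0,0,0],"rotation":[0,0,0]}
    - {"gripper":0.5,"offset":[0,0,0],"rotation":[0,0,0]}

```text
clock: 4.1
position: [0.5593, -0.1492, 0.1227]
ee_rot: [0.693, 0.721, -0.0, -0.0]
ft_force: [0.0, -0.5, 0.1]
grip_width: 0.499
grasp_force: 0.0
```

```bash
python3 - <<'E'
from h import *
plan([.5588,-.149,.040],2.2)
C=cam("wrist"); im=imaging.camera("wrist"); cv2.imwrite("pics/w2.png",cv2.resize(im,(800,600),interpolation=cv2.INTER_CUBIC))
th,ph=hole(240); t=tab(th,ph)
print("tab top ends",proj(C,W(0,t[0]-13,t[1]+12))/.64,proj(C,W(0,t[0]+13,t[1]+12))/.64)
E
```

```text
t 4.1 turn first [-0.01 -0.    0.08] then shift [ 0.0002 -0.0005  0.0827] (or before turn [ 0.0002 -0.0005  0.0827] )
tab top ends [395.4191916  342.32042463] [395.48731922 290.20593442]
```

View pics/w2.png

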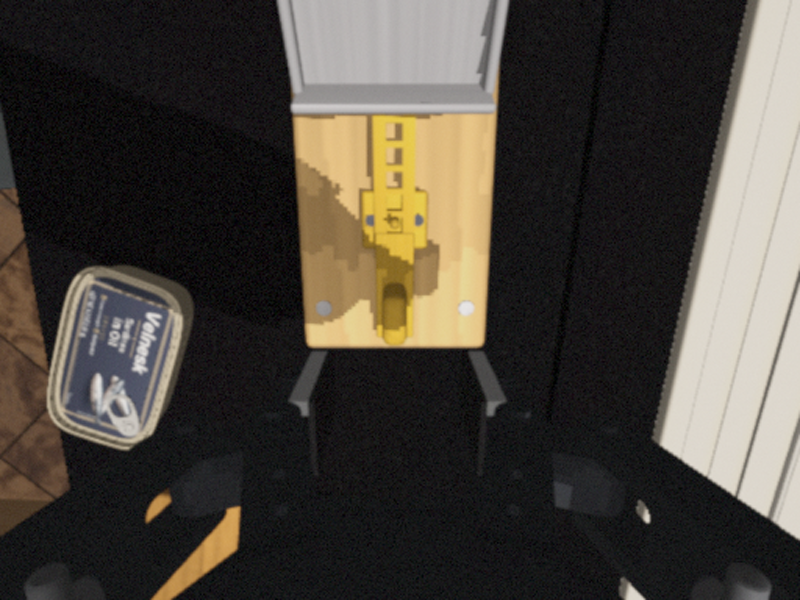

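The tab top spans (395,283) to (395,343), as predicted, so I descend and grip.

>>> jog_arm:
  deltas:
    - {"gripper":0.5,"offset":[0,0,0.03],"rotation":[0,0,0]}
    - {"gripper":0.5,"offset":[0,0,0.025],"rotation":[0,0,0]}
    - {"gripper":0.5,"offset":[0,0,0.015],"rotation":[0,0,0]}
    - {"gripper":0.5,"offset":[0,0,0.012],"rotation":[0,0,0]}
    - {"gripper":0.3,"offset":[0,0,0],"rotation":[0,0,0]}
    - {"gripper":0,"offset":[0,0,0],"rotation":[0,0,0]}
    - {"gripper":0,"offset":[0,0,0],"rotation":[0,0,0]}
    - {"gripper":0,"offset":[0,0,0],"rotation":[0,0,0]}
    - {"gripper":0,"offset":[0,0,0],"rotation":[0,0,0]}
  newtons: 50

```text
clock: 5.05
position: [0.5581, -0.1505, 0.0412]
ee_rot: [0.694, 0.72, -0.0, -0.0]
ft_force: [-5.5, 1.1, 3.1]
grip_width: 0.127
grasp_force: 49.8
```

>>> jog_arm:
  deltas:
    - {"gripper":0,"offset":[0,0,-0.005],"rotation":[0,0,0]}
    - {"gripper":0,"offset":[0,0,-0.005],"rotation":[0,0,0]}
    - {"gripper":0,"offset":[0.001,0,-0.005],"rotation":[0,0,0]}
    - {"gripper":0,"offset":[0,0,-0.005],"rotation":[0,0,0]}
    - {"gripper":0,"offset":[0,0,-0.005],"rotation":[0,0,0]}
    - {"gripper":0,"offset":[0,0,-0.005],"rotation":[0,0,0]}
    - {"gripper":0,"offset":[0,0,0],"rotation":[0,0,0]}

```text
clock: 5.75
position: [0.558, -0.1497, 0.0712]
ee_rot: [0.694, 0.72, -0.0, -0.0]
ft_force: [-4.9, -0.8, -2.1]
grip_width: 0.128
grasp_force: 48.9
```

>>> jog_arm:
  deltas:
    - {"gripper":0,"offset":[-0.0015,0,-0.0003],"rotation":[0,0,0]}
    - {"gripper":0,"offset":[-0.0015,0,-0.0003],"rotation":[0,0,0]}
    - {"gripper":0,"offset":[-0.0015,0,-0.0003],"rotation":[0,0,0]}
    - {"gripper":0,"offset":[-0.0015,0,-0.0003],"rotation":[0,0,0]}
    - {"gripper":0,"offset":[-0.0015,0,-0.0003],"rotation":[0,0,0]}
    - {"gripper":0,"offset":[-0.0015,0,-0.0003],"rotation":[0,0,0]}
    - {"gripper":0,"offset":[-0.0015,0,-0.0003],"rotation":[0,0,0]}
    - {"gripper":0,"offset":[-0.0015,0,-0.0003],"rotation":[0,0,0]}
    - {"gripper":0,"offset":[-0.0015,0,-0.0003],"rotation":[0,0,0]}
    - {"gripper":0,"offset":[-0.0015,0,-0.0003],"rotation":[0,0,0]}

```text
clock: 6.75
position: [0.5585, -0.1636, 0.0735]
ee_rot: [0.693, 0.72, -0.0, -0.001]
ft_force: [-6.1, 3.2, -2.9]
grip_width: 0.125
grasp_force: 48.8
```

>>> jog_arm:
  deltas:
    - {"gripper":0,"offset":[-0.0017,0,-0.0003],"rotation":[0,0,0]}
    - {"gripper":0,"offset":[-0.0017,0,-0.0003],"rotation":[0,0,0]}
    - {"gripper":0,"offset":[-0.0017,0,-0.0003],"rotation":[0,0,0]}
    - {"gripper":0,"offset":[-0.0017,0,-0.0003],"rotation":[0,0,0]}
    - {"gripper":0,"offset":[-0.0017,0,-0.0003],"rotation":[0,0,0]}
    - {"gripper":0,"offset":[-0.0017,0,-0.0003],"rotation":[0,0,0]}
    - {"gripper":0,"offset":[-0.0017,0,-0.0003],"rotation":[0,0,0]}
    - {"gripper":0,"offset":[-0.0017,0,-0.0003],"rotation":[0,0,0]}
    - {"gripper":0,"offset":[-0.0017,0,-0.0003],"rotation":[0,0,0]}
    - {"gripper":0,"offset":[-0.0017,0,-0.0003],"rotation":[0,0,0]}
    - {"gripper":0,"offset":[-0.0017,0,-0.0003],"rotation":[0,0,0]}
    - {"gripper":0,"offset":[-0.0017,0,-0.0003],"rotation":[0,0,0]}
    - {"gripper":0,"offset":[-0.0017,0,-0.0003],"rotation":[0,0,0]}
    - {"gripper":0,"offset":[-0.0017,0,-0.0003],"rotation":[0,0,0]}
    - {"gripper":0,"offset":[-0.0017,0,-0.0003],"rotation":[0,0,0]}
    - {"gripper":0,"offset":[-0.0017,0,-0.0003],"rotation":[0,0,0]}
    - {"gripper":0,"offset":[-0.0017,0,-0.0003],"rotation":[0,0,0]}
    - {"gripper":0,"offset":[-0.0017,0,-0.0003],"rotation":[0,0,0]}
    - {"gripper":0,"offset":[-0.0017,0,-0.0003],"rotation":[0,0,0]}
    - {"gripper":0,"offset":[-0.0017,0,-0.0003],"rotation":[0,0,0]}

```text
clock: 8.75
position: [0.5598, -0.1965, 0.0792]
ee_rot: [0.693, 0.721, 0.0, -0.002]
ft_force: [-4.7, 10.9, -4.7]
grip_width: 0.129
grasp_force: 48.6
```

>>> jog_arm:
  deltas:
    - {"gripper":0,"offset":[-0.001,0,0],"rotation":[0,0,0]}
    - {"gripper":0,"offset":[0,0,0],"rotation":[0,0,0]}
    - {"gripper":0,"offset":[0,0,0],"rotation":[0,0,0]}

```text
clock: 9.05
position: [0.5599, -0.1965, 0.0789]
ee_rot: [0.693, 0.721, 0.0, -0.002]
ft_force: [-6.7, 8.6, -4.6]
grip_width: 0.132
grasp_force: 48.7
```

>>> jog_arm:
  deltas:
    - {"gripper":0,"offset":[-0.0005,0,0.004],"rotation":[0,0,0]}
    - {"gripper":0,"offset":[-0.0005,0,0.004],"rotation":[0,0,0]}
    - {"gripper":0,"offset":[-0.0005,0,0.004],"rotation":[0,0,0]}
    - {"gripper":0,"offset":[-0.0005,0,0.004],"rotation":[0,0,0]}
    - {"gripper":0,"offset":[0,0,0],"rotation":[0,0,0]}

```text
clock: 9.55
position: [0.56, -0.1998, 0.0632]
ee_rot: [0.693, 0.721, 0.0, -0.001]
ft_force: [-6.4, 5.2, 0.2]
grip_width: 0.126
grasp_force: 49.3
```

```bash
python3 - <<'E'
from h import *
plan([.56,-.2,.06],2.2); o=manip.get_obs(); print(o["position"],o["ft_force"])
C=cam("wrist"); im=imaging.camera("wrist"); cv2.imwrite("pics/w3.png",cv2.resize(im,(800,600),interpolation=cv2.INTER_CUBIC))
C2=cam("scene")
im=imaging.camera("scene")
for th in (0,.05,.1):
  print(th,[ (proj(C2,W(x,*lane(432,z,th)))).round(1) for x in(-38,38) for z in (0,13)], (proj(C2,W(-38,*lane(-2,18,th)))).round(1))
cv2.imwrite("pics/s3.png",cv2.resize(im[130:260,120:300],(792,572),interpolation=cv2.INTER_CUBIC))
E
```

```text
t 9.55 turn first [-0.1  -0.14 -0.  ] then shift [-0.0002 -0.      0.0032] (or before turn [-0.0002 -0.      0.0032] )
[ 0.56002006 -0.19978266  0.06319243] [-6.3840663   5.19200772  0.2371894 ]
0 [array([133.2, 223.2]), array([132.7, 219.4]), array([122. , 211.1]), array([121.4, 207.4])] [255.  174.2]
0.05 [array([133. , 218.8]), array([132.7, 214.9]), array([121.8, 206.8]), array([121.4, 203. ])] [255.3 176. ]
0.1 [array([133.1, 214.3]), array([133. , 210.3]), array([121.8, 202.4]), array([121.7, 198.6])] [255.6 177.8]
```

View pics/s3.png

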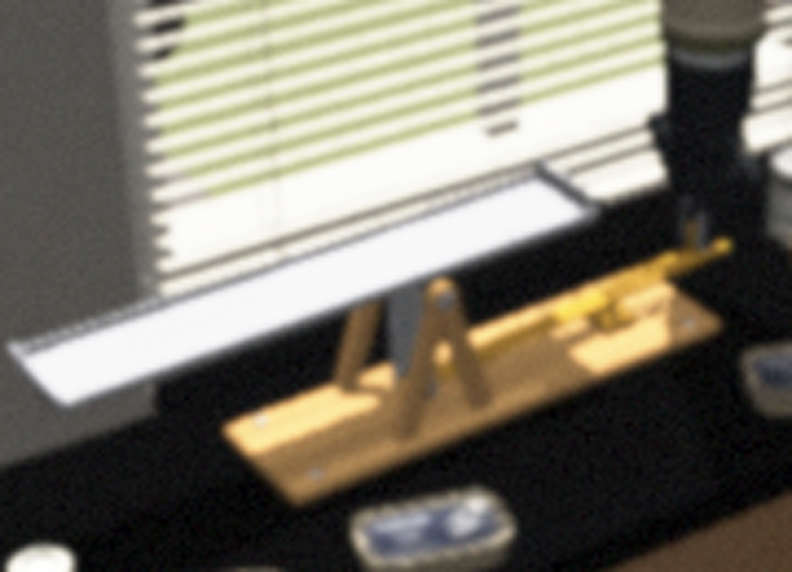

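The chute looks level: the near lip corner is at about (135,222) against a predicted (133,221). Next I lower the stay onto the pin.

>>> jog_arm:
  deltas:
    - {"gripper":0,"offset":[-0.0004,0,0.004],"rotation":[0,0,0]}
    - {"gripper":0,"offset":[-0.0004,0,0.004],"rotation":[0,0,0]}
    - {"gripper":0,"offset":[-0.0003,0,0.004],"rotation":[0,0,0]}
    - {"gripper":0,"offset":[-0.0002,0,0.004],"rotation":[0,0,0]}
    - {"gripper":0,"offset":[0,0,0.002],"rotation":[0,0,0]}
    - {"gripper":0,"offset":[0,0,0],"rotation":[0,0,0]}

```text
clock: 10.25
position: [0.5601, -0.2025, 0.0456]
ee_rot: [0.694, 0.72, -0.0, -0.001]
ft_force: [-6.1, 0.7, 0.9]
grip_width: 0.125
grasp_force: 49.2
```

>>> jog_arm:
  deltas:
    - {"gripper":0.35,"offset":[0,0,0],"rotation":[0,0,0]}
    - {"gripper":0.35,"offset":[0,0,0],"rotation":[0,0,0]}
    - {"gripper":0.35,"offset":[0,0,-0.02],"rotation":[0,0,0]}
    - {"gripper":0.5,"offset":[0,0,-0.04],"rotation":[0,0,0]}
    - {"gripper":1,"offset":[0,0,-0.045],"rotation":[0,0,0]}
    - {"gripper":1,"offset":[0,0,-0.045],"rotation":[0,0,0]}
    - {"gripper":1,"offset":[0,0,-0.045],"rotation":[0,0,0]}

```text
clock: 10.95
position: [0.561, -0.2026, 0.2431]
ee_rot: [0.694, 0.72, 0.001, 0.001]
ft_force: [0.9, 0.1, -0.9]
grip_width: 0.976
grasp_force: 0.0
```

```bash
cat >>h.py <<'E'
def seetin(z=.025,near=None,thr=85):
    "wrist view: tin-like rectangles on plane z (world mm, long-axis angle)"
    C=cam("wrist"); im=imaging.camera("wrist"); g=cv2.cvtColor(im,cv2.COLOR_BGR2GRAY)
    n,lab,st,_=cv2.connectedComponentsWithStats((g>thr).astype(np.uint8)); out=[]
    for k in range(1,n):
        if st[k,4]<600: continue
        ys,xs=np.where(lab==k)
        P=np.array([atz(C,(x,y),z)[:2] for x,y in zip(xs,ys)],np.float32)*1000
        (c,(w,h),a)=cv2.minAreaRect(P)
        if w<h: w,h,a=h,w,a+90
        if 92<w<118 and 52<h<75: out.append((np.round(c,1),round(w,1),round(h,1),round((a+90)%180-90,1),(st[k,:4]).tolist()))
    for r in out: print(r)
    return im
E
python3 - <<'E'
from h import *
cv2.imwrite("pics/w4.png",cv2.resize(seetin(),(800,600)))
plan([.395,.322,.26],-15.5)
E
```

```text
(array([ 399.6, -190.7]), 108.5, 70.7, 68.4, [86, 105, 71, 92])
t 11.0 turn first [ 0.7   0.04 17.63] then shift [ 0.4617 -0.303  -0.009 ] (or before turn [ 0.5318 -0.1488 -0.0121] )
```

>>> jog_arm:
  deltas:
    - {"gripper":1,"offset":[0.0443,-0.0124,-0.001],"rotation":[0,0,0]}
    - {"gripper":1,"offset":[0.0443,-0.0124,-0.001],"rotation":[0,0,0]}
    - {"gripper":1,"offset":[0.0443,-0.0124,-0.001],"rotation":[0,0,0]}
    - {"gripper":1,"offset":[0.0443,-0.0124,-0.001],"rotation":[0,0,0]}
    - {"gripper":1,"offset":[0.0443,-0.0124,-0.001],"rotation":[0,0,0]}
    - {"gripper":1,"offset":[0.0443,-0.0124,-0.001],"rotation":[0,0,0]}
    - {"gripper":1,"offset":[0.0443,-0.0124,-0.001],"rotation":[0,0,0]}
    - {"gripper":1,"offset":[0.0443,-0.0124,-0.001],"rotation":[0,0,0]}
    - {"gripper":1,"offset":[0.0443,-0.0124,-0.001],"rotation":[0,0,0]}
    - {"gripper":1,"offset":[0.0443,-0.0124,-0.001],"rotation":[0,0,0]}
    - {"gripper":1,"offset":[0.0443,-0.0124,-0.001],"rotation":[0,0,0]}
    - {"gripper":1,"offset":[0.0443,-0.0124,-0.001],"rotation":[0,0,0]}
    - {"gripper":1,"offset":[0,0,0.03],"rotation":[0,0,5.9]}
    - {"gripper":1,"offset":[0,0,0.03],"rotation":[0,0,5.9]}
    - {"gripper":1,"offset":[0,0,0.03],"rotation":[0,0,5.9]}
    - {"gripper":1,"offset":[0,0,0],"rotation":[0,0,0]}
    - {"gripper":1,"offset":[0,0,0],"rotation":[0,0,0]}

```text
clock: 12.7
position: [0.3923, 0.3234, 0.1633]
ee_rot: [0.795, 0.606, 0.0, -0.0]
ft_force: [-0.1, 0.4, 0.2]
grip_width: 1.005
grasp_force: 0.0
```

```bash
python3 - <<'E'
from h import *
im=seetin()
cv2.imwrite("pics/w5.png",cv2.resize(im,(800,600)))
plan([.395,.322,.022],-15.5)
E
```

```text
(array([397.3, 323.7]), 105.0, 63.4, 74.6, [226, 125, 67, 107])
t 12.75 turn first [ 0.07 -0.13  0.11] then shift [-0.0011  0.0027  0.1421] (or before turn [-0.0014  0.0025  0.1421] )
```

View pics/w5.png

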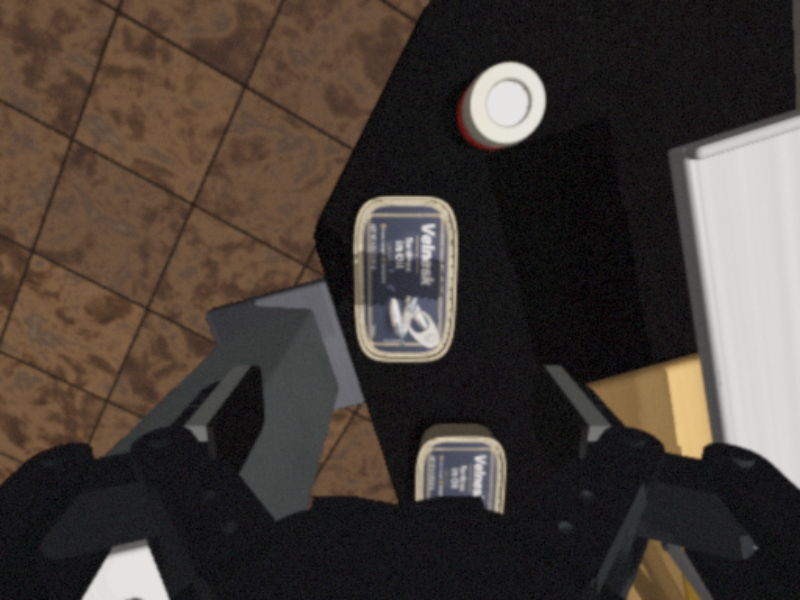

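The tin is centred at (405,280) in the picture and the pot at (508,102) is clear. Descend and grip.

>>> jog_arm:
  deltas:
    - {"gripper":1,"offset":[0.001,0.0045,0.032],"rotation":[0,0,0]}
    - {"gripper":1,"offset":[0,0,0.04],"rotation":[0,0,0]}
    - {"gripper":1,"offset":[0,0,0.04],"rotation":[0,0,0]}
    - {"gripper":1,"offset":[0,0,0.02],"rotation":[0,0,0]}
    - {"gripper":1,"offset":[0,0,0.01],"rotation":[0,0,0]}
    - {"gripper":0.8,"offset":[0,0,0],"rotation":[0,0,0]}
    - {"gripper":0.5,"offset":[0,0,0],"rotation":[0,0,0]}
    - {"gripper":0.5,"offset":[0,0,0],"rotation":[0,0,0]}
    - {"gripper":0.5,"offset":[0,0,0],"rotation":[0,0,0]}
  newtons: 35

```text
clock: 13.65
position: [0.3976, 0.324, 0.0224]
ee_rot: [0.796, 0.605, 0.002, -0.0]
ft_force: [-0.2, -1.3, 8.1]
grip_width: 0.684
grasp_force: 38.3
```

>>> jog_arm:
  deltas:
    - {"gripper":0.5,"offset":[0,0,-0.02],"rotation":[0,0,0]}
    - {"gripper":0.5,"offset":[0,0,-0.04],"rotation":[0,0,0]}
    - {"gripper":0.5,"offset":[0,0,-0.045],"rotation":[0,0,0]}
    - {"gripper":0.5,"offset":[0,0,-0.045],"rotation":[0,0,0]}
    - {"gripper":0.5,"offset":[0,0,-0.04],"rotation":[0,0,0]}
    - {"gripper":0.5,"offset":[0,0,0],"rotation":[0,0,-6]}
    - {"gripper":0.5,"offset":[0,0,0],"rotation":[0,0,-6]}
    - {"gripper":0.5,"offset":[0,0,0],"rotation":[0,0,-5.7]}
    - {"gripper":0.5,"offset":[0,0,0],"rotation":[0,0,0]}
    - {"gripper":0.5,"offset":[0,0,0],"rotation":[0,0,0]}

```text
clock: 14.65
position: [0.3966, 0.3229, 0.2109]
ee_rot: [0.695, 0.719, 0.0, -0.0]
ft_force: [0.2, 0.2, -2.5]
grip_width: 0.689
grasp_force: 39.0
```

```bash
python3 - <<'E'
from h import *
print(W(0,237,0)); plan([*W(0,237,0)[:2],.21],2.2)
cv2.imwrite("pics/w6.png",cv2.resize(imaging.camera("wrist"),(800,600)))
E
```

```text
[0.54060209 0.31682531 0.        ]
t 14.65 turn first [ 0.03 -0.04 -0.2 ] then shift [-0.0116  0.1437  0.0009] (or before turn [-0.0111  0.1437  0.001 ] )
```

View pics/w6.png

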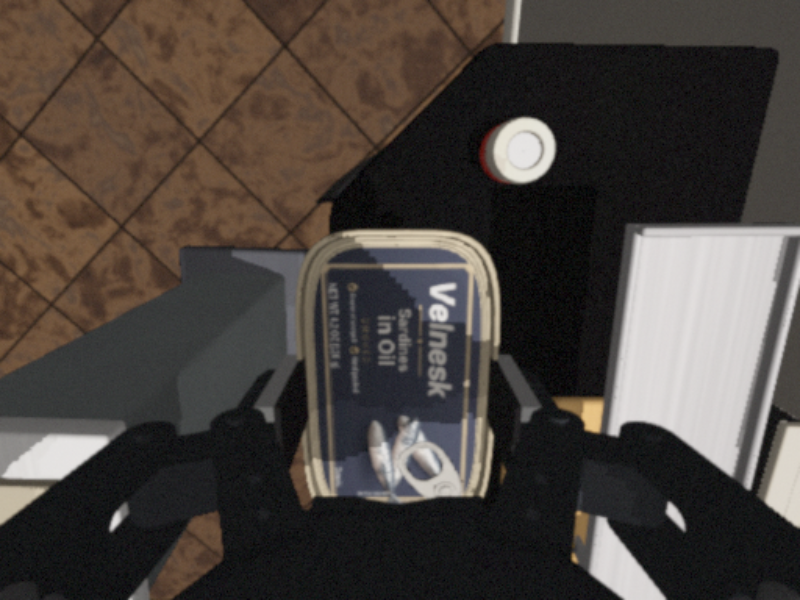

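The tin is held square. Its front rim is at (400,232) and the chute's lip corner at (635,228). I check both numerically.

```bash
python3 - <<'E'
from h import *
C=cam("wrist"); o=manip.get_obs(); A=R.from_quat(o["ee_rot"])
p=atz(C,np.array([400,231])*.64,.2135); print("front rim in tool",A.inv().apply(p-o["position"]).round(4))
for u in((635,226),(606,400),(612,380)): print(atz(C,np.array(u)*.64,.153 if u[1]<300 else .146).round(4))
print("pred lip",W(-37,290,153),W(-37,293,153),"flange x at",[W(-36,y,146)[:2].round(4) for y in(290,200)])
E
```

```text
front rim in tool [ 0.0515  0.0007 -0.0027]
[0.4943 0.3722 0.153 ]
[0.4989 0.2878 0.146 ]
[0.5001 0.2984 0.146 ]
pred lip [0.50159481 0.3683659  0.153     ] [0.50147964 0.37136369 0.153     ] flange x at [array([0.5026, 0.3684]), array([0.506 , 0.2785])]
```

>>> jog_arm:
  deltas:
    - {"gripper":0.5,"offset":[-0.003,0.035,-0.005],"rotation":[0,0,0]}
    - {"gripper":0.5,"offset":[-0.003,0.036,-0.005],"rotation":[0,0,0]}
    - {"gripper":0.5,"offset":[-0.003,0.036,-0.005],"rotation":[0,0,0]}
    - {"gripper":0.5,"offset":[-0.003,0.036,-0.005],"rotation":[0,0,0]}
    - {"gripper":0.5,"offset":[0,0,0],"rotation":[0,0,0]}
    - {"gripper":0.5,"offset":[0,0,0],"rotation":[0,0,0]}

```text
clock: 15.3
position: [0.5403, 0.316, 0.2298]
ee_rot: [0.695, 0.719, -0.0, 0.0]
ft_force: [-1.4, 0.6, -2.1]
grip_width: 0.687
grasp_force: 39.1
```

```bash
python3 - <<'E'
from h import *
plan([*W(0,237,0)[:2],.165],2.2)
im=imaging.camera("wrist"); cv2.imwrite("pics/w7.png",cv2.resize(im,(800,600)))
C=cam("wrist"); print([proj(C,W(x,290,153))/.64 for x in(-35,35)])
E
```

```text
t 15.3 turn first [-0.03  0.04 -0.19] then shift [0.0009 0.0004 0.0648] (or before turn [0.0009 0.0004 0.0648] )
[array([322.9169643 , 204.28515542]), array([476.82851996, 204.15107651])]
```

View pics/w7.png

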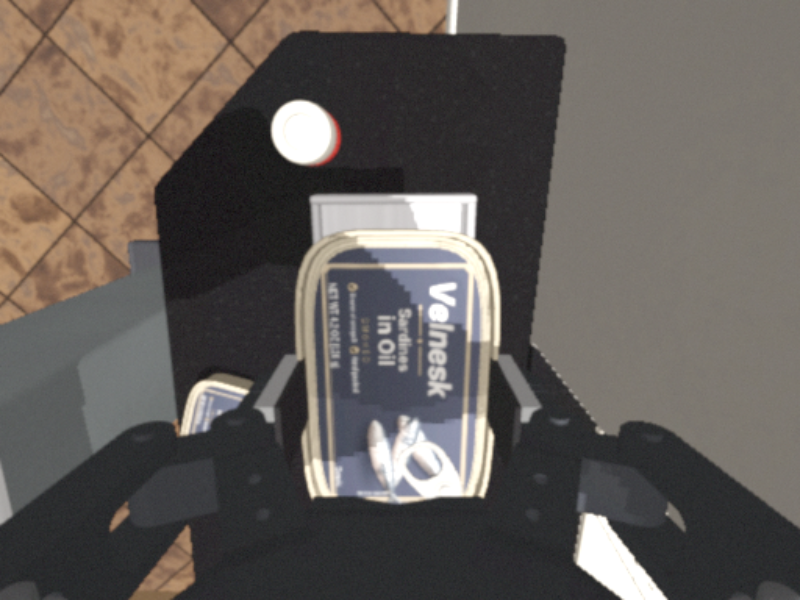

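The lip's outer corners are at (312,195) and (476,195), about 2.7 mm toward -x of the prediction. I correct the feeder yaw and lower the tin.

```bash
cat >>h.py <<'E'
O=np.array([.5487,.0800,0.]); YAW=np.deg2rad(2.5)
E
python3 - <<'E'
from h import *
plan([*W(0,237,0)[:2],.164],2.5)
E
```

```text
t 15.35 turn first [-0.05  0.01 -0.4 ] then shift [ 0.0003 -0.001   0.066 ] (or before turn [ 0.0003 -0.001   0.066 ] )
```

>>> jog_arm:
  deltas:
    - {"gripper":0.5,"offset":[0,-0.0017,0.02],"rotation":[0,0,-0.4]}
    - {"gripper":0.5,"offset":[0,0,0.02],"rotation":[0,0,0]}
    - {"gripper":0.5,"offset":[0,0,0.012],"rotation":[0,0,0]}
    - {"gripper":0.5,"offset":[0,0,0.006],"rotation":[0,0,0]}
    - {"gripper":0.5,"offset":[0,0,0.004],"rotation":[0,0,0]}
    - {"gripper":0.5,"offset":[0,0,0],"rotation":[0,0,0]}

```text
clock: 15.95
position: [0.5381, 0.3164, 0.1685]
ee_rot: [0.691, 0.723, 0.0, -0.0]
ft_force: [0.4, -0.2, -1.1]
grip_width: 0.686
grasp_force: 39.1
```

>>> jog_arm:
  deltas:
    - {"gripper":0.5,"offset":[0,0,0.002],"rotation":[0,0,0]}
    - {"gripper":0.5,"offset":[0,0,0.002],"rotation":[0,0,0]}
    - {"gripper":0.5,"offset":[0,0,0.001],"rotation":[0,0,0]}
    - {"gripper":0.5,"offset":[0,0,0.0],"rotation":[0,0,0]}

```text
clock: 16.35
position: [0.5381, 0.3162, 0.1633]
ee_rot: [0.691, 0.723, 0.0, -0.0]
ft_force: [-0.1, -0.2, -1.3]
grip_width: 0.689
grasp_force: 39.1
```

>>> jog_arm:
  deltas:
    - {"gripper":0.5,"offset":[0,0,0.001],"rotation":[0,0,0]}
    - {"gripper":0.5,"offset":[0,0,0.001],"rotation":[0,0,0]}
    - {"gripper":0.5,"offset":[0,0,0.0],"rotation":[0,0,0]}

```text
clock: 16.65
position: [0.5385, 0.3164, 0.1624]
ee_rot: [0.691, 0.723, 0.001, 0.0]
ft_force: [-2.1, -1.7, 6.1]
grip_width: 0.688
grasp_force: 39.7
```

>>> jog_arm:
  deltas:
    - {"gripper":0.75,"offset":[0,0,0],"rotation":[0,0,0]}
    - {"gripper":0.85,"offset":[0,0,0],"rotation":[0,0,0]}
    - {"gripper":0.9,"offset":[0,0,-0.01],"rotation":[0,0,0]}
    - {"gripper":1,"offset":[0,0,-0.03],"rotation":[0,0,0]}
    - {"gripper":1,"offset":[0,0,-0.04],"rotation":[0,0,0]}
    - {"gripper":1,"offset":[0,0,-0.04],"rotation":[0,0,0]}
    - {"gripper":1,"offset":[0,0,0],"rotation":[0,0,0]}
    - {"gripper":1,"offset":[0,0,0],"rotation":[0,0,0]}

```text
clock: 17.45
position: [0.5386, 0.3164, 0.2828]
ee_rot: [0.691, 0.723, 0.001, 0.0]
ft_force: [-0.4, 0.2, -0.2]
grip_width: 1.001
grasp_force: 0.0
```

```bash
python3 - <<'E'
from h import *
im=imaging.camera("wrist"); cv2.imwrite("pics/w8.png",cv2.resize(im,(800,600)))
C=cam("wrist"); print([(proj(C,W(x,290,153))/.64).round() for x in(-35,35)],"tin top corners if at 238:",[(proj(C,W(x,y,165))/.64).round() for x in(-30,30) for y in (188,288)])
plan([.3926,.1576,.25],-16)
E
```

```text
[array([336., 197.]), array([460., 197.])] tin top corners if at 238: [array([347., 372.]), array([342., 202.]), array([448., 372.]), array([453., 202.])]
t 17.5 turn first [-0.000e+00 -1.000e-02  1.856e+01] then shift [-0.1925 -0.0961  0.0313] (or before turn [-0.1519 -0.1524  0.0313] )
```

View pics/w8.png

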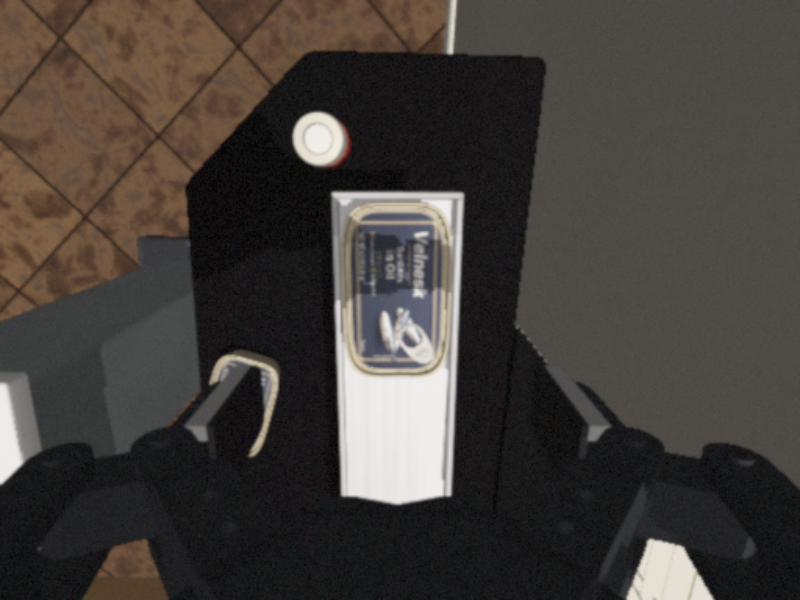

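Tin 1 lies well in the lane, at (342–453, 202–376), as predicted. Next is tin 2.

>>> jog_arm:
  deltas:
    - {"gripper":1,"offset":[-0.0304,-0.0305,0],"rotation":[0,0,0]}
    - {"gripper":1,"offset":[-0.0304,-0.0305,0],"rotation":[0,0,0]}
    - {"gripper":1,"offset":[-0.0304,-0.0305,0],"rotation":[0,0,0]}
    - {"gripper":1,"offset":[-0.0304,-0.0305,0],"rotation":[0,0,0]}
    - {"gripper":1,"offset":[-0.0304,-0.0305,0],"rotation":[0,0,0]}
    - {"gripper":1,"offset":[0,0,0.04],"rotation":[0,0,6.2]}
    - {"gripper":1,"offset":[0,0,0.04],"rotation":[0,0,6.2]}
    - {"gripper":1,"offset":[0,0,0.04],"rotation":[0,0,6.2]}
    - {"gripper":1,"offset":[0,0,0],"rotation":[0,0,0]}
    - {"gripper":1,"offset":[0,0,0],"rotation":[0,0,0]}

```text
clock: 18.5
position: [0.3923, 0.1573, 0.1615]
ee_rot: [0.798, 0.603, -0.001, -0.0]
ft_force: [0.1, 1.2, 1.6]
grip_width: 1.0
grasp_force: 0.0
```

```bash
python3 - <<'E'
from h import *
im=seetin()
cv2.imwrite("pics/w9.png",cv2.resize(im,(800,600)))
plan([.3926,.1576,.022],-16)
E
```

```text
(array([393.1, 158.2]), 105.5, 63.5, 74.5, [221, 125, 68, 108])
t 18.55 turn first [ 0.03 -0.03  0.13] then shift [-0.0004 -0.0004  0.1406] (or before turn [-0.0004 -0.0005  0.1406] )
```

>>> jog_arm:
  deltas:
    - {"gripper":1,"offset":[0,0,0.031],"rotation":[0,0,0]}
    - {"gripper":1,"offset":[0,0,0.04],"rotation":[0,0,0]}
    - {"gripper":1,"offset":[0,0,0.04],"rotation":[0,0,0]}
    - {"gripper":1,"offset":[0,0,0.02],"rotation":[0,0,0]}
    - {"gripper":1,"offset":[0,0,0.01],"rotation":[0,0,0]}
    - {"gripper":0.8,"offset":[0,0,0],"rotation":[0,0,0]}
    - {"gripper":0.5,"offset":[0,0,0],"rotation":[0,0,0]}
    - {"gripper":0.5,"offset":[0,0,0],"rotation":[0,0,0]}
    - {"gripper":0.5,"offset":[0,0,0],"rotation":[0,0,0]}
  newtons: 35

```text
clock: 19.45
position: [0.3939, 0.1584, 0.0221]
ee_rot: [0.799, 0.602, 0.002, 0.0]
ft_force: [-1.9, -0.9, 8.2]
grip_width: 0.686
grasp_force: 37.8
```

>>> jog_arm:
  deltas:
    - {"gripper":0.5,"offset":[0,0,-0.02],"rotation":[0,0,0]}
    - {"gripper":0.5,"offset":[0,0,-0.04],"rotation":[0,0,0]}
    - {"gripper":0.5,"offset":[0,0,-0.045],"rotation":[0,0,0]}
    - {"gripper":0.5,"offset":[0,0,-0.045],"rotation":[0,0,0]}
    - {"gripper":0.5,"offset":[0,0,-0.05],"rotation":[0,0,0]}
    - {"gripper":0.5,"offset":[0,0,0],"rotation":[0,0,-6]}
    - {"gripper":0.5,"offset":[0,0,0],"rotation":[0,0,-6]}
    - {"gripper":0.5,"offset":[0,0,0],"rotation":[0,0,-6]}
    - {"gripper":0.5,"offset":[0,0,0],"rotation":[0,0,0]}
    - {"gripper":0.5,"offset":[0,0,0],"rotation":[0,0,0]}

```text
clock: 20.45
position: [0.3927, 0.1576, 0.2209]
ee_rot: [0.696, 0.718, 0.001, 0.0]
ft_force: [-0.6, 1.0, -1.6]
grip_width: 0.689
grasp_force: 38.9
```

```bash
cat >>h.py <<'E'
def rim(h=.0026):
    "held tin: rows of the front rim and sides in tool frame, rim plane h above TCP"
    C=cam("wrist"); o=manip.get_obs(); A=R.from_quat(o["ee_rot"]); g=cv2.cvtColor(imaging.camera("wrist"),cv2.COLOR_BGR2GRAY)
    z=o["position"][2]+h; T=lambda u,v:A.inv().apply(atz(C,(u,v),z)-o["position"])
    col=g[100:200,245:266].mean(1); row=g[215:225].mean(0)
    print("col",col[30:70].astype(int).tolist()); print("rowL",row[180:215].astype(int).tolist()); print("rowR",row[300:335].astype(int).tolist())
    k=np.argmax(np.diff(col[30:70]))+130.5; l=np.argmax(np.diff(row[180:215]))+180.5; r=np.argmin(np.diff(row[300:335]))+300.5
    print("front",T(255,k).round(4),"sides",T(l,220)[1].round(4),T(r,220)[1].round(4))
E
python3 - <<'E'
from h import *
rim()
plan([*W(0,136,0)[:2],.215],2.5)
E
```

```text
col [19, 21, 20, 17, 18, 17, 16, 16, 17, 14, 15, 16, 16, 15, 16, 19, 41, 105, 183, 208, 201, 175, 193, 200, 185, 200, 199, 205, 170, 108, 85, 83, 84, 83, 85, 84, 85, 83, 94, 153]
rowL [76, 78, 78, 76, 74, 71, 71, 75, 79, 96, 110, 106, 90, 78, 82, 100, 111, 111, 107, 104, 87, 56, 40, 36, 36, 37, 52, 86, 99, 81, 71, 78, 80, 78, 78]
rowR [104, 85, 68, 64, 63, 63, 70, 106, 127, 132, 129, 116, 108, 93, 81, 91, 139, 162, 141, 84, 30, 13, 13, 15, 10, 14, 11, 13, 13, 12, 13, 25, 62, 91, 109]
front [ 0.0517  0.0003 -0.0026] sides -0.0228 0.0307
t 20.5 turn first [ 0.03 -0.03 -0.7 ] then shift [0.0517 0.1525 0.0057] (or before turn [0.0535 0.1519 0.0058] )
```

>>> jog_arm:
  deltas:
    - {"gripper":0.5,"offset":[0.0132,0.038,0],"rotation":[0,0,0]}
    - {"gripper":0.5,"offset":[0.0132,0.038,0],"rotation":[0,0,0]}
    - {"gripper":0.5,"offset":[0.0132,0.038,0],"rotation":[0,0,0]}
    - {"gripper":0.5,"offset":[0.0132,0.038,0],"rotation":[0,0,-0.7]}
    - {"gripper":0.5,"offset":[0,0,0],"rotation":[0,0,0]}
    - {"gripper":0.5,"offset":[0,0,0],"rotation":[0,0,0]}
    - {"gripper":0.5,"offset":[0,0,0],"rotation":[0,0,0]}

```text
clock: 21.2
position: [0.5421, 0.2152, 0.2204]
ee_rot: [0.691, 0.723, -0.0, -0.0]
ft_force: [-0.2, 0.9, -1.3]
grip_width: 0.688
grasp_force: 38.9
```

```bash
python3 - <<'E'
from h import *
plan([*W(0,135.2,0)[:2],.1635],2.5)
E
```

```text
t 21.2 turn first [-0.02 -0.01  0.09] then shift [-0.0001  0.0007  0.0569] (or before turn [-0.0001  0.0007  0.0569] )
```

>>> jog_arm:
  deltas:
    - {"gripper":0.5,"offset":[0,0.0005,0.02],"rotation":[0,0,0]}
    - {"gripper":0.5,"offset":[0,0,0.02],"rotation":[0,0,0]}
    - {"gripper":0.5,"offset":[0,0,0.01],"rotation":[0,0,0]}
    - {"gripper":0.5,"offset":[0,0,0.004],"rotation":[0,0,0]}
    - {"gripper":0.5,"offset":[0,0,0.002],"rotation":[0,0,0]}
    - {"gripper":0.5,"offset":[0,0,0.001],"rotation":[0,0,0]}
    - {"gripper":0.5,"offset":[0,0,0.001],"rotation":[0,0,0]}
    - {"gripper":0.5,"offset":[0,0,0],"rotation":[0,0,0]}

```text
clock: 22.0
position: [0.5434, 0.2157, 0.1627]
ee_rot: [0.691, 0.723, 0.0, 0.0]
ft_force: [0.1, -0.2, -1.3]
grip_width: 0.691
grasp_force: 38.9
```

>>> jog_arm:
  deltas:
    - {"gripper":0.5,"offset":[0,0,0.001],"rotation":[0,0,0]}
    - {"gripper":0.5,"offset":[0,0,0.0005],"rotation":[0,0,0]}
    - {"gripper":0.5,"offset":[0,0,0],"rotation":[0,0,0]}

```text
clock: 22.3
position: [0.5437, 0.2158, 0.1622]
ee_rot: [0.691, 0.723, 0.001, 0.0]
ft_force: [-2.0, -0.9, 7.3]
grip_width: 0.686
grasp_force: 39.7
```

Contact. Release and go to tin 3 near (0.402,-0.190), angle about 70°.

>>> jog_arm:
  deltas:
    - {"gripper":0.75,"offset":[0,0,0],"rotation":[0,0,0]}
    - {"gripper":0.85,"offset":[0,0,0],"rotation":[0,0,0]}
    - {"gripper":0.9,"offset":[0,0,-0.01],"rotation":[0,0,0]}
    - {"gripper":1,"offset":[0,0,-0.03],"rotation":[0,0,0]}
    - {"gripper":1,"offset":[0,0,-0.04],"rotation":[0,0,0]}
    - {"gripper":1,"offset":[0,0,-0.03],"rotation":[0,0,0]}
    - {"gripper":1,"offset":[0,0,0],"rotation":[0,0,0]}
    - {"gripper":1,"offset":[0,0,0],"rotation":[0,0,0]}

```text
clock: 23.1
position: [0.5434, 0.2157, 0.2717]
ee_rot: [0.691, 0.723, 0.001, 0.0]
ft_force: [-0.5, -0.4, -1.0]
grip_width: 1.0
grasp_force: 0.0
```

```bash
python3 - <<'E'
from h import *
C=cam("wrist"); im=imaging.camera("wrist"); cv2.imwrite("pics/w10.png",im)
print("gap at px",[(proj(C,W(0,y,165))).round() for y in (186.6,185,85)])
u,v=proj(C,W(0,186,165)).round().astype(int); g=cv2.cvtColor(im,cv2.COLOR_BGR2GRAY)
print(v, g[v-12:v+13,u-8:u+8].mean(1).astype(int).tolist())
plan([.402,-.190,.25],-19.5)
E
```

```text
gap at px [array([253., 131.]), array([253., 133.]), array([253., 245.])]
132 [144, 153, 121, 86, 80, 80, 81, 88, 127, 146, 152, 187, 168, 175, 189, 191, 173, 125, 86, 80, 81, 83, 109, 148, 140]
t 23.15 turn first [-3.000e-02  1.000e-02  2.216e+01] then shift [-0.4293  0.0025  0.0205] (or before turn [-0.3985 -0.1597  0.0206] )
```

>>> jog_arm:
  deltas:
    - {"gripper":1,"offset":[-0.0443,-0.0177,0],"rotation":[0,0,0]}
    - {"gripper":1,"offset":[-0.0443,-0.0177,0],"rotation":[0,0,0]}
    - {"gripper":1,"offset":[-0.0443,-0.0177,0],"rotation":[0,0,0]}
    - {"gripper":1,"offset":[-0.0443,-0.0177,0],"rotation":[0,0,0]}
    - {"gripper":1,"offset":[-0.0443,-0.0177,0],"rotation":[0,0,0]}
    - {"gripper":1,"offset":[-0.0443,-0.0177,0],"rotation":[0,0,0]}
    - {"gripper":1,"offset":[-0.0443,-0.0177,0],"rotation":[0,0,0]}
    - {"gripper":1,"offset":[-0.0443,-0.0177,0],"rotation":[0,0,0]}
    - {"gripper":1,"offset":[-0.0443,-0.0177,0],"rotation":[0,0,0]}
    - {"gripper":1,"offset":[0,0,0.027],"rotation":[0,0,5.5]}
    - {"gripper":1,"offset":[0,0,0.027],"rotation":[0,0,5.5]}
    - {"gripper":1,"offset":[0,0,0.027],"rotation":[0,0,5.5]}
    - {"gripper":1,"offset":[0,0,0.027],"rotation":[0,0,5.5]}
    - {"gripper":1,"offset":[0,0,0],"rotation":[0,0,0]}
    - {"gripper":1,"offset":[0,0,0],"rotation":[0,0,0]}

```text
clock: 24.65
position: [0.4021, -0.1901, 0.1627]
ee_rot: [0.815, 0.579, -0.001, -0.0]
ft_force: [0.3, -0.0, 0.7]
grip_width: 1.001
grasp_force: 0.0
```

```bash
python3 - <<'E'
from h import *
im=seetin()
cv2.imwrite("pics/w11.png",cv2.resize(im,(800,600)))
plan([.402,-.190,.022],-19.5)
E
```

```text
(array([ 403.1, -189.9]), 105.1, 63.7, 70.7, [222, 126, 68, 107])
(array([ 537.2, -317.7]), 108.2, 55.1, -59.6, [364, 229, 79, 64])
t 24.7 turn first [0.01 0.01 0.32] then shift [-1.000e-04 -9.000e-04  1.415e-01] (or before turn [-0.     -0.0009  0.1415] )
```

>>> jog_arm:
  deltas:
    - {"gripper":1,"offset":[0,0,0.032],"rotation":[0,0,0]}
    - {"gripper":1,"offset":[0,0,0.04],"rotation":[0,0,0]}
    - {"gripper":1,"offset":[0,0,0.04],"rotation":[0,0,0]}
    - {"gripper":1,"offset":[0,0,0.02],"rotation":[0,0,0]}
    - {"gripper":1,"offset":[0,0,0.01],"rotation":[0,0,0]}
    - {"gripper":0.8,"offset":[0,0,0],"rotation":[0,0,0]}
    - {"gripper":0.5,"offset":[0,0,0],"rotation":[0,0,0]}
    - {"gripper":0.5,"offset":[0,0,0],"rotation":[0,0,0]}
    - {"gripper":0.5,"offset":[0,0,0],"rotation":[0,0,0]}
  newtons: 35

```text
clock: 25.6
position: [0.4039, -0.1904, 0.0224]
ee_rot: [0.816, 0.578, 0.001, 0.001]
ft_force: [-2.0, 0.8, 9.5]
grip_width: 0.689
grasp_force: 38.1
```

>>> jog_arm:
  deltas:
    - {"gripper":0.5,"offset":[0,0,-0.02],"rotation":[0,0,0]}
    - {"gripper":0.5,"offset":[0,0,-0.04],"rotation":[0,0,0]}
    - {"gripper":0.5,"offset":[0,0,-0.045],"rotation":[0,0,0]}
    - {"gripper":0.5,"offset":[0,0,-0.045],"rotation":[0,0,0]}
    - {"gripper":0.5,"offset":[0,0,-0.05],"rotation":[0,0,0]}
    - {"gripper":0.5,"offset":[0,0,0],"rotation":[0,0,-7.3]}
    - {"gripper":0.5,"offset":[0,0,0],"rotation":[0,0,-7.3]}
    - {"gripper":0.5,"offset":[0,0,0],"rotation":[0,0,-7.3]}
    - {"gripper":0.5,"offset":[0,0,0],"rotation":[0,0,0]}
    - {"gripper":0.5,"offset":[0,0,0],"rotation":[0,0,0]}

```text
clock: 26.6
position: [0.4026, -0.1901, 0.2212]
ee_rot: [0.692, 0.721, 0.0, 0.0]
ft_force: [-0.2, -0.4, -1.4]
grip_width: 0.687
grasp_force: 39.0
```

```bash
python3 - <<'E'
from h import *
rim()
plan([*W(0,33.6,0)[:2],.215],2.5)
E
```

```text
col [19, 22, 22, 15, 17, 15, 16, 17, 18, 17, 16, 17, 15, 22, 55, 130, 194, 210, 194, 178, 189, 188, 192, 208, 200, 207, 167, 101, 86, 86, 86, 86, 86, 87, 86, 84, 100, 167, 190, 166]
rowL [89, 90, 89, 89, 89, 87, 87, 85, 85, 96, 111, 113, 99, 80, 82, 98, 114, 114, 111, 108, 94, 73, 45, 36, 37, 38, 48, 80, 102, 89, 72, 80, 84, 81, 78]
rowR [103, 80, 60, 56, 56, 56, 61, 90, 112, 120, 121, 117, 111, 98, 84, 87, 121, 145, 141, 105, 44, 24, 22, 22, 22, 23, 21, 22, 26, 22, 23, 25, 25, 24, 23]
front [ 0.053   0.0003 -0.0026] sides -0.0228 0.0312
t 26.65 turn first [ 0.04 -0.02 -0.14] then shift [0.2971 0.1578 0.0061] (or before turn [0.2975 0.157  0.0063] )
```

>>> jog_arm:
  deltas:
    - {"gripper":0.5,"offset":[0.0424,0.0225,0],"rotation":[0,0,0]}
    - {"gripper":0.5,"offset":[0.0424,0.0225,0],"rotation":[0,0,0]}
    - {"gripper":0.5,"offset":[0.0424,0.0225,0],"rotation":[0,0,0]}
    - {"gripper":0.5,"offset":[0.0424,0.0225,0],"rotation":[0,0,0]}
    - {"gripper":0.5,"offset":[0.0424,0.0225,0],"rotation":[0,0,0]}
    - {"gripper":0.5,"offset":[0.0424,0.0225,0],"rotation":[0,0,0]}
    - {"gripper":0.5,"offset":[0.0424,0.0225,0],"rotation":[0,0,-0.1]}
    - {"gripper":0.5,"offset":[0,0,0],"rotation":[0,0,0]}
    - {"gripper":0.5,"offset":[0,0,0],"rotation":[0,0,0]}
    - {"gripper":0.5,"offset":[0,0,0],"rotation":[0,0,0]}

```text
clock: 27.65
position: [0.5466, 0.1122, 0.2207]
ee_rot: [0.691, 0.722, -0.0, 0.0]
ft_force: [-0.0, -0.6, -1.0]
grip_width: 0.686
grasp_force: 39.0
```

```bash
python3 - <<'E'
from h import *
plan([*W(0,33.,0)[:2],.1630],2.5)
E
```

```text
t 27.65 turn first [-0.02  0.03  0.  ] then shift [0.0007 0.0007 0.0577] (or before turn [0.0008 0.0007 0.0577] )
```

>>> jog_arm:
  deltas:
    - {"gripper":0.5,"offset":[0.0005,0.0005,0.02],"rotation":[0,0,0]}
    - {"gripper":0.5,"offset":[0,0,0.02],"rotation":[0,0,0]}
    - {"gripper":0.5,"offset":[0,0,0.01],"rotation":[0,0,0]}
    - {"gripper":0.5,"offset":[0,0,0.004],"rotation":[0,0,0]}
    - {"gripper":0.5,"offset":[0,0,0.002],"rotation":[0,0,0]}
    - {"gripper":0.5,"offset":[0,0,0.0015],"rotation":[0,0,0]}
    - {"gripper":0.5,"offset":[0,0,0.001],"rotation":[0,0,0]}
    - {"gripper":0.5,"offset":[0,0,0],"rotation":[0,0,0]}

```text
clock: 28.45
position: [0.5474, 0.1139, 0.1627]
ee_rot: [0.691, 0.723, 0.0, 0.0]
ft_force: [-0.5, 0.1, -1.7]
grip_width: 0.687
grasp_force: 39.0
```

>>> jog_arm:
  deltas:
    - {"gripper":0.5,"offset":[0,0,0.001],"rotation":[0,0,0]}
    - {"gripper":0.5,"offset":[0,0,0.0005],"rotation":[0,0,0]}
    - {"gripper":0.5,"offset":[0,0,0],"rotation":[0,0,0]}

```text
clock: 28.75
position: [0.5477, 0.114, 0.1624]
ee_rot: [0.691, 0.723, 0.001, 0.0]
ft_force: [-3.8, -1.7, 11.6]
grip_width: 0.687
grasp_force: 40.0
```

>>> jog_arm:
  deltas:
    - {"gripper":0.75,"offset":[0,0,0],"rotation":[0,0,0]}
    - {"gripper":0.85,"offset":[0,0,0],"rotation":[0,0,0]}
    - {"gripper":0.9,"offset":[0,0,-0.01],"rotation":[0,0,0]}
    - {"gripper":1,"offset":[0,0,-0.03],"rotation":[0,0,0]}
    - {"gripper":1,"offset":[0,0,-0.04],"rotation":[0,0,0]}
    - {"gripper":1,"offset":[0,0,-0.04],"rotation":[0,0,0]}
    - {"gripper":1,"offset":[0,0,-0.04],"rotation":[0,0,0]}
    - {"gripper":1,"offset":[0,0,0],"rotation":[0,0,0]}
    - {"gripper":1,"offset":[0,0,0],"rotation":[0,0,0]}

```text
clock: 29.65
position: [0.5475, 0.114, 0.3221]
ee_rot: [0.69, 0.723, 0.001, 0.0]
ft_force: [0.4, -0.3, -0.4]
grip_width: 0.997
grasp_force: 0.0
```

```bash
python3 - <<'E'
from h import *
im=imaging.camera("wrist"); cv2.imwrite("pics/w12.png",cv2.resize(im,(800,600)))
C=cam("wrist"); print([(proj(C,W(0,y,165))/.64).round() for y in (287,186,85,-16)],[(proj(C,W(0,-282,54))/.64).round()])
plan([*W(0,-282,0)[:2],.15],2.5)
E
```

```text
[array([ 399., -210.]), array([398.,  16.]), array([398., 199.]), array([397., 349.])] [array([396., 539.])]
t 29.7 turn first [-0.   -0.01  0.16] then shift [-3.160e-01  2.000e-04  1.707e-01] (or before turn [-0.316  -0.0007  0.1707] )
```

View pics/w12.png

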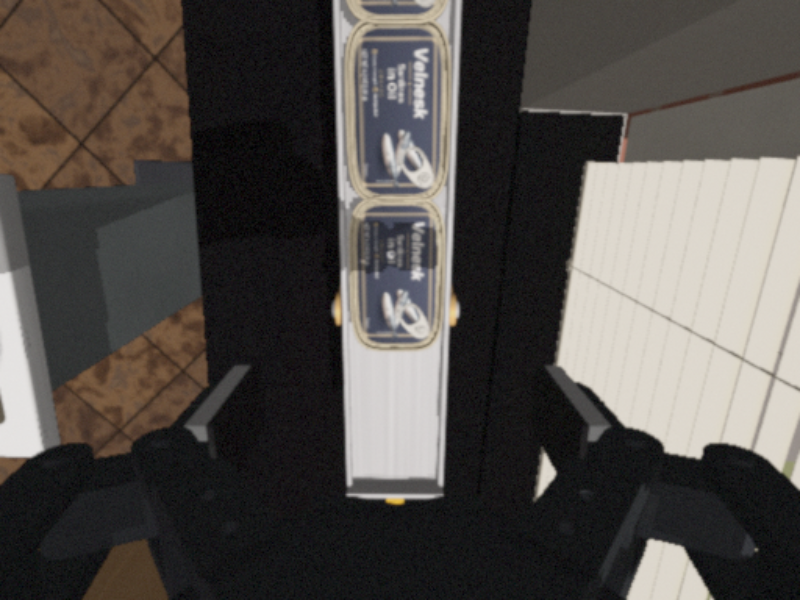

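All three tins lie in line in the lane with tight joints at (398,16) and (398,199). The stay's tab shows below the stop at (396,500). Next I go back to the tab.

>>> jog_arm:
  deltas:
    - {"gripper":0.5,"offset":[-0.0395,0,0],"rotation":[0,0,0]}
    - {"gripper":0.5,"offset":[-0.0395,0,0],"rotation":[0,0,0]}
    - {"gripper":0.5,"offset":[-0.0395,0,0],"rotation":[0,0,0]}
    - {"gripper":0.5,"offset":[-0.0395,0,0],"rotation":[0,0,0]}
    - {"gripper":0.5,"offset":[-0.0395,0,0],"rotation":[0,0,0]}
    - {"gripper":0.5,"offset":[-0.0395,0,0],"rotation":[0,0,0]}
    - {"gripper":0.5,"offset":[-0.0395,0,0],"rotation":[0,0,0]}
    - {"gripper":0.5,"offset":[-0.0395,0,0],"rotation":[0,0,0]}
    - {"gripper":0.5,"offset":[0,0,0.045],"rotation":[0,0,0]}
    - {"gripper":0.5,"offset":[0,0,0.045],"rotation":[0,0,0]}
    - {"gripper":0.5,"offset":[0,0,0.045],"rotation":[0,0,0]}
    - {"gripper":0.5,"offset":[0,0,0.035],"rotation":[0,0,0]}
    - {"gripper":0.5,"offset":[0,0,0],"rotation":[0,0,0]}
    - {"gripper":0.5,"offset":[0,0,0],"rotation":[0,0,0]}

```text
clock: 31.1
position: [0.5615, -0.2018, 0.151]
ee_rot: [0.691, 0.723, -0.001, -0.0]
ft_force: [0.3, 0.2, 0.8]
grip_width: 0.497
grasp_force: 0.0
```

```bash
python3 - <<'E'
from h import *
plan([.5605,-.2022,.045],2.5)
C=cam("wrist"); im=imaging.camera("wrist"); cv2.imwrite("pics/w13.png",im)
# tab top: yellow blob around predicted place
print("pred",proj(C,W(0,-295,54)).round(1),proj(C,W(0,-269,54)).round(1))
h=cv2.cvtColor(im,cv2.COLOR_BGR2HSV); m=(h[...,0]>18)&(h[...,0]<32)&(h[...,1]>150)&(h[...,2]>60)
for v in range(170,235,4):
    x=np.where(m[v,220:290])[0]; print(v,(x.min()+220,x.max()+220) if len(x) else None,end=" ")
E
```

```text
t 31.1 turn first [-0.08  0.    0.14] then shift [-0.0003 -0.001   0.106 ] (or before turn [-0.0003 -0.0009  0.106 ] )
pred [253.6 209.2] [253.7 179.1]
170 (np.int64(242), np.int64(264)) 174 (np.int64(242), np.int64(264)) 178 (np.int64(242), np.int64(264)) 182 (np.int64(242), np.int64(264)) 186 (np.int64(242), np.int64(264)) 190 (np.int64(242), np.int64(264)) 194 (np.int64(242), np.int64(264)) 198 (np.int64(241), np.int64(264)) 202 (np.int64(241), np.int64(264)) 206 (np.int64(242), np.int64(264)) 210 None 214 None 218 None 222 None 226 None 230 None 234 None
```

>>> jog_arm:
  deltas:
    - {"gripper":0.5,"offset":[0,-0.001,0.04],"rotation":[0,0,0]}
    - {"gripper":0.5,"offset":[0,0,0.035],"rotation":[0,0,0]}
    - {"gripper":0.5,"offset":[0,0,0.02],"rotation":[0,0,0]}
    - {"gripper":0.5,"offset":[0,0,0.011],"rotation":[0,0,0]}
    - {"gripper":0.3,"offset":[0,0,0],"rotation":[0,0,0]}
    - {"gripper":0,"offset":[0,0,0],"rotation":[0,0,0]}
    - {"gripper":0,"offset":[0,0,0],"rotation":[0,0,0]}
    - {"gripper":0,"offset":[0,0,0],"rotation":[0,0,0]}
  newtons: 60

```text
clock: 31.95
position: [0.5604, -0.2023, 0.0467]
ee_rot: [0.691, 0.723, 0.0, -0.0]
ft_force: [-9.0, 2.6, 7.1]
grip_width: 0.124
grasp_force: 60.2
```

>>> jog_arm:
  deltas:
    - {"gripper":0,"offset":[0,0,-0.004],"rotation":[0,0,0]}
    - {"gripper":0,"offset":[0.0003,0,-0.004],"rotation":[0,0,0]}
    - {"gripper":0,"offset":[0.0004,0,-0.004],"rotation":[0,0,0]}
    - {"gripper":0,"offset":[0.0005,0,-0.004],"rotation":[0,0,0]}
    - {"gripper":0,"offset":[0.0005,0,-0.004],"rotation":[0,0,0]}
    - {"gripper":0,"offset":[0.0005,0,-0.004],"rotation":[0,0,0]}
    - {"gripper":0,"offset":[0.0006,0,-0.004],"rotation":[0,0,0]}
    - {"gripper":0,"offset":[0.0007,0,-0.004],"rotation":[0,0,0]}
    - {"gripper":0,"offset":[0.0007,0,-0.004],"rotation":[0,0,0]}
    - {"gripper":0,"offset":[0,0,0],"rotation":[0,0,0]}

```text
clock: 32.95
position: [0.5599, -0.1963, 0.0817]
ee_rot: [0.69, 0.724, 0.0, -0.001]
ft_force: [-4.9, 5.4, -2.7]
grip_width: 0.124
grasp_force: 58.7
```

```bash
cat >>h.py <<'E'
def theta(o=None):
    "tilt from TCP (feeder y,z) with the tab gripped 4.5 mm below TCP"
    from scipy.optimize import fsolve
    o=o or manip.get_obs(); p=np.array(o["position"])-O; c,s=np.cos(YAW),np.sin(YAW)
    y,z=1000*(-s*p[0]+c*p[1]),1000*p[2]-4.5
    return fsolve(lambda v:tab(*v)-[y,z],[.2,.1])
YS=np.arange(0,431,2.)
def prof(name,th,z=25):
    "rectified image of the lane at height z: rows = across, cols = up the lane (2 mm)"
    C=cam(name); im=cv2.cvtColor(imaging.camera(name),cv2.COLOR_BGR2GRAY)
    XS=np.arange(-24,25,4.)
    m=np.array([[proj(C,W(x,*lane(y,z,th))) for y in YS] for x in XS],np.float32)
    return cv2.remap(im,m[...,0],m[...,1],cv2.INTER_LINEAR).astype(float)
def slip(name,th,ref):
    "best down-lane shift (mm) against ref profile over each third of 126..426"
    p=prof(name,th); out=[]
    for a in(128,230,330):
        i=int(a/2); w=ref[:,i:i+46]; w=w-w.mean()
        best=max(((lambda q:(w*q).sum()/np.sqrt((w*w).sum()*(q*q).sum()))(p[:,i-k:i-k+46]-p[:,i-k:i-k+46].mean()),k*2) for k in range(-2,min(i,70)) if i-k+46<=p.shape[1])
        out.append((best[1],round(best[0],2)))
    return out,p
E
python3 - <<'E'
from h import *
o=manip.get_obs(); print(theta(o))
for n in("scene","top"):
    p=prof(n,0); np.save(f"ref_{n}.npy",p); print(n,p.mean(0)[::3].astype(int).tolist()); print(slip(n,0,p)[0])
E
```

```text
[0.01048761 0.12567908]
scene [210, 189, 137, 121, 161, 198, 206, 211, 212, 213, 212, 213, 213, 214, 213, 214, 216, 215, 218, 217, 204, 171, 150, 147, 149, 154, 153, 135, 115, 114, 129, 140, 145, 144, 135, 125, 127, 149, 148, 142, 154, 156, 154, 146, 127, 110, 118, 131, 142, 146, 143, 131, 124, 132, 161, 153, 146, 156, 153, 157, 144, 121, 110, 118, 132, 145, 146, 143, 131, 119, 133, 153]
[(0, np.float64(1.0)), (0, np.float64(1.0)), (0, np.float64(1.0))]
top [210, 243, 245, 244, 241, 239, 242, 244, 245, 245, 241, 238, 238, 240, 242, 244, 245, 245, 245, 245, 234, 177, 149, 154, 146, 142, 131, 106, 96, 110, 122, 131, 134, 128, 116, 107, 121, 144, 140, 140, 147, 145, 144, 126, 102, 95, 109, 122, 131, 130, 122, 112, 109, 131, 161, 148, 145, 148, 149, 142, 116, 91, 95, 112, 126, 132, 128, 118, 108, 111, 136, 148]
[(0, np.float64(1.0)), (0, np.float64(1.0)), (0, np.float64(1.0))]
```

>>> jog_arm:
  deltas:
    - {"gripper":0,"offset":[0.001,0,0.0001],"rotation":[0,0,0]}
    - {"gripper":0,"offset":[0.001,0,0.0001],"rotation":[0,0,0]}
    - {"gripper":0,"offset":[0.001,0,0.0001],"rotation":[0,0,0]}
    - {"gripper":0,"offset":[0.001,0,0.0001],"rotation":[0,0,0]}
    - {"gripper":0,"offset":[0.001,0,0.0001],"rotation":[0,0,0]}
    - {"gripper":0,"offset":[0.001,0,0.0001],"rotation":[0,0,0]}
    - {"gripper":0,"offset":[0.001,0,0.0002],"rotation":[0,0,0]}
    - {"gripper":0,"offset":[0.001,0,0.0002],"rotation":[0,0,0]}
    - {"gripper":0,"offset":[0.001,0,0.0002],"rotation":[0,0,0]}
    - {"gripper":0,"offset":[0.001,0,0.0002],"rotation":[0,0,0]}
    - {"gripper":0,"offset":[0.001,0,0.0002],"rotation":[0,0,0]}
    - {"gripper":0,"offset":[0.001,0,0.0002],"rotation":[0,0,0]}
    - {"gripper":0,"offset":[0.001,0,0.0002],"rotation":[0,0,0]}
    - {"gripper":0,"offset":[0.001,0,0.0002],"rotation":[0,0,0]}
    - {"gripper":0,"offset":[0.001,0,0.0002],"rotation":[0,0,0]}
    - {"gripper":0,"offset":[0,0,0],"rotation":[0,0,0]}

```text
clock: 34.75
position: [0.5595, -0.1871, 0.0804]
ee_rot: [0.692, 0.722, -0.001, 0.002]
ft_force: [-5.4, -10.8, 2.1]
grip_width: 0.123
grasp_force: 59.4
```

```bash
python3 - <<'E'
from h import *
o=manip.get_obs(); th=theta(o); print(th)
for n in("scene","top"):
    print(n,slip(n,th[0],np.load(f"ref_{n}.npy"))[0])
E
```

```text
[0.10816665 0.11884453]
scene [(0, np.float64(0.93)), (100, np.float64(0.92)), (98, np.float64(0.87))]
top [(0, np.float64(0.97)), (0, np.float64(0.96)), (100, np.float64(0.98))]
```

```bash
sed -i 's/min(i,70))/(min(i,70) if a==128 else 22))/' h.py; cat >s.py <<'E'
from h import *
o=manip.get_obs(); th=theta(o); print("t",o["clock"],"th,phi",th.round(3),"bar at pin z",round(122-98*np.cos(th[0])+np.tan(th[1])*(185+98*np.sin(th[0])),1),"F",np.round(o["ft_force"],1))
for n in("scene","top"): print(n,slip(n,th[0],np.load(f"ref_{n}.npy"))[0])
E
```

>>> jog_arm:
  deltas:
    - {"gripper":0,"offset":[0.0008,0,0.0001],"rotation":[0,0,0]}
    - {"gripper":0,"offset":[0.0008,0,0.0001],"rotation":[0,0,0]}
    - {"gripper":0,"offset":[0.0008,0,0.0001],"rotation":[0,0,0]}
    - {"gripper":0,"offset":[0.0008,0,0.0001],"rotation":[0,0,0]}
    - {"gripper":0,"offset":[0.0008,0,0.0001],"rotation":[0,0,0]}
    - {"gripper":0,"offset":[0.0008,0,0.0001],"rotation":[0,0,0]}
    - {"gripper":0,"offset":[0.0008,0,0.0001],"rotation":[0,0,0]}
    - {"gripper":0,"offset":[0.0008,0,0.0001],"rotation":[0,0,0]}
    - {"gripper":0,"offset":[0.0008,0,0.0001],"rotation":[0,0,0]}
    - {"gripper":0,"offset":[0.0008,0,0.0001],"rotation":[0,0,0]}
    - {"gripper":0,"offset":[0,0,0],"rotation":[0,0,0]}
    - {"gripper":0,"offset":[0,0,0],"rotation":[0,0,0]}
    - {"gripper":0,"offset":[0,0,0],"rotation":[0,0,0]}

```text
clock: 36.15
position: [0.5592, -0.1787, 0.0793]
ee_rot: [0.692, 0.722, -0.001, 0.002]
ft_force: [-5.4, -10.5, 2.3]
grip_width: 0.124
grasp_force: 59.5
```

```bash
python3 s.py
```

```text
t 36.15 th,phi [0.199 0.11 ] bar at pin z 48.6 F [ -5.4 -10.5   2.3]
scene [(0, np.float64(0.9)), (-2, np.float64(0.82)), (-2, np.float64(0.73))]
top [(-2, np.float64(0.96)), (0, np.float64(0.97)), (0, np.float64(0.96))]
```

>>> jog_arm:
  deltas:
    - {"gripper":0,"offset":[0.0005,0,0.0001],"rotation":[0,0,0]}
    - {"gripper":0,"offset":[0.0005,0,0.0001],"rotation":[0,0,0]}
    - {"gripper":0,"offset":[0.0005,0,0.0001],"rotation":[0,0,0]}
    - {"gripper":0,"offset":[0.0005,0,0.0001],"rotation":[0,0,0]}
    - {"gripper":0,"offset":[0.0005,0,0.0001],"rotation":[0,0,0]}
    - {"gripper":0,"offset":[0.0005,0,0.0001],"rotation":[0,0,0]}
    - {"gripper":0,"offset":[0.0005,0,0.0001],"rotation":[0,0,0]}
    - {"gripper":0,"offset":[0,0,0],"rotation":[0,0,0]}
    - {"gripper":0,"offset":[0,0,0],"rotation":[0,0,0]}
    - {"gripper":0,"offset":[0,0,0],"rotation":[0,0,0]}

```text
clock: 37.25
position: [0.559, -0.1752, 0.0787]
ee_rot: [0.692, 0.722, -0.001, 0.002]
ft_force: [-5.3, -11.7, 3.3]
grip_width: 0.121
grasp_force: 59.6
```

```bash
python3 s.py
```

```text
t 37.25 th,phi [0.238 0.105] bar at pin z 48.7 F [ -5.3 -11.7   3.3]
scene [(0, np.float64(0.88)), (-2, np.float64(0.79)), (0, np.float64(0.69))]
top [(0, np.float64(0.96)), (0, np.float64(0.96)), (0, np.float64(0.96))]
```

>>> jog_arm:
  deltas:
    - {"gripper":0,"offset":[0.0005,0,0.0001],"rotation":[0,0,0]}
    - {"gripper":0,"offset":[0.0005,0,0.0001],"rotation":[0,0,0]}
    - {"gripper":0,"offset":[0,0,0],"rotation":[0,0,0]}
    - {"gripper":0,"offset":[0,0,0],"rotation":[0,0,0]}
    - {"gripper":0,"offset":[0,0,0],"rotation":[0,0,0]}
    - {"gripper":0,"offset":[0,0,0],"rotation":[0,0,0]}

```text
clock: 37.95
position: [0.559, -0.1742, 0.0785]
ee_rot: [0.692, 0.722, -0.001, 0.002]
ft_force: [-5.6, -11.1, 4.4]
grip_width: 0.124
grasp_force: 59.6
```

```bash
python3 s.py
```

```text
t 37.95 th,phi [0.25  0.103] bar at pin z 48.7 F [ -5.6 -11.1   4.4]
scene [(0, np.float64(0.86)), (-2, np.float64(0.78)), (-2, np.float64(0.69))]
top [(0, np.float64(0.96)), (0, np.float64(0.96)), (0, np.float64(0.95))]
```

>>> jog_arm:
  deltas:
    - {"gripper":0,"offset":[0.0005,0,0.0001],"rotation":[0,0,0]}
    - {"gripper":0,"offset":[0.0005,0,0.0001],"rotation":[0,0,0]}
    - {"gripper":0,"offset":[0,0,0],"rotation":[0,0,0]}
    - {"gripper":0,"offset":[0,0,0],"rotation":[0,0,0]}
    - {"gripper":0,"offset":[0,0,0],"rotation":[0,0,0]}
    - {"gripper":0,"offset":[0,0,0],"rotation":[0,0,0]}

```text
clock: 38.65
position: [0.559, -0.1732, 0.0783]
ee_rot: [0.692, 0.722, -0.001, 0.002]
ft_force: [-4.9, -11.1, 4.4]
grip_width: 0.125
grasp_force: 59.5
```

```bash
python3 s.py
```

```text
t 38.65 th,phi [0.261 0.102] bar at pin z 48.8 F [ -4.9 -11.1   4.4]
scene [(0, np.float64(0.86)), (-2, np.float64(0.8)), (-2, np.float64(0.72))]
top [(-2, np.float64(0.96)), (-2, np.float64(0.96)), (0, np.float64(0.95))]
```

>>> jog_arm:
  deltas:
    - {"gripper":0,"offset":[0.0005,0,0.0001],"rotation":[0,0,0]}
    - {"gripper":0,"offset":[0.0005,0,0.0001],"rotation":[0,0,0]}
    - {"gripper":0,"offset":[0,0,0],"rotation":[0,0,0]}
    - {"gripper":0,"offset":[0,0,0],"rotation":[0,0,0]}
    - {"gripper":0,"offset":[0,0,0],"rotation":[0,0,0]}
    - {"gripper":0,"offset":[0,0,0],"rotation":[0,0,0]}

```text
clock: 39.35
position: [0.5589, -0.1722, 0.0781]
ee_rot: [0.692, 0.722, -0.001, 0.002]
ft_force: [-4.6, -11.0, 3.2]
grip_width: 0.127
grasp_force: 59.6
```

```bash
python3 s.py
```

```text
t 39.35 th,phi [0.273 0.1  ] bar at pin z 48.8 F [ -4.6 -11.    3.2]
scene [(0, np.float64(0.86)), (-2, np.float64(0.77)), (-2, np.float64(0.7))]
top [(0, np.float64(0.97)), (0, np.float64(0.95)), (0, np.float64(0.96))]
```

>>> jog_arm:
  deltas:
    - {"gripper":0,"offset":[0.0005,0,0.0001],"rotation":[0,0,0]}
    - {"gripper":0,"offset":[0.0005,0,0.0001],"rotation":[0,0,0]}
    - {"gripper":0,"offset":[0,0,0],"rotation":[0,0,0]}
    - {"gripper":0,"offset":[0,0,0],"rotation":[0,0,0]}
    - {"gripper":0,"offset":[0,0,0],"rotation":[0,0,0]}
    - {"gripper":0,"offset":[0,0,0],"rotation":[0,0,0]}

```text
clock: 40.05
position: [0.5589, -0.1712, 0.078]
ee_rot: [0.692, 0.722, -0.001, 0.002]
ft_force: [-5.0, -11.2, 3.2]
grip_width: 0.123
grasp_force: 59.6
```

```bash
python3 s.py
```

```text
t 40.05 th,phi [0.284 0.098] bar at pin z 48.8 F [ -5.  -11.2   3.2]
scene [(0, np.float64(0.85)), (-2, np.float64(0.78)), (-2, np.float64(0.69))]
top [(-2, np.float64(0.97)), (0, np.float64(0.97)), (0, np.float64(0.95))]
```

>>> jog_arm:
  deltas:
    - {"gripper":0,"offset":[0.0005,0,0.0001],"rotation":[0,0,0]}
    - {"gripper":0,"offset":[0.0005,0,0.0001],"rotation":[0,0,0]}
    - {"gripper":0,"offset":[0,0,0],"rotation":[0,0,0]}
    - {"gripper":0,"offset":[0,0,0],"rotation":[0,0,0]}
    - {"gripper":0,"offset":[0,0,0],"rotation":[0,0,0]}
    - {"gripper":0,"offset":[0,0,0],"rotation":[0,0,0]}

```text
clock: 40.75
position: [0.5588, -0.1702, 0.0777]
ee_rot: [0.692, 0.722, -0.001, 0.002]
ft_force: [-5.0, -11.8, 2.7]
grip_width: 0.124
grasp_force: 59.6
```

```bash
python3 s.py
```

```text
t 40.75 th,phi [0.295 0.096] bar at pin z 48.8 F [ -5.  -11.8   2.7]
scene [(0, np.float64(0.84)), (-2, np.float64(0.77)), (-2, np.float64(0.69))]
top [(0, np.float64(0.97)), (0, np.float64(0.97)), (-2, np.float64(0.94))]
```

>>> jog_arm:
  deltas:
    - {"gripper":0,"offset":[0.0005,0,0.0001],"rotation":[0,0,0]}
    - {"gripper":0,"offset":[0.0005,0,0.0001],"rotation":[0,0,0]}
    - {"gripper":0,"offset":[0,0,0],"rotation":[0,0,0]}
    - {"gripper":0,"offset":[0,0,0],"rotation":[0,0,0]}
    - {"gripper":0,"offset":[0,0,0],"rotation":[0,0,0]}
    - {"gripper":0,"offset":[0,0,0],"rotation":[0,0,0]}

```text
clock: 41.45
position: [0.5588, -0.1693, 0.0775]
ee_rot: [0.692, 0.722, -0.001, 0.002]
ft_force: [-4.6, -10.9, 3.0]
grip_width: 0.123
grasp_force: 59.6
```

```bash
python3 s.py
```

```text
t 41.45 th,phi [0.307 0.094] bar at pin z 48.9 F [ -4.6 -10.9   3. ]
scene [(0, np.float64(0.82)), (-4, np.float64(0.76)), (-2, np.float64(0.66))]
top [(0, np.float64(0.96)), (0, np.float64(0.96)), (0, np.float64(0.96))]
```

>>> jog_arm:
  deltas:
    - {"gripper":0,"offset":[0.0005,0,0.0001],"rotation":[0,0,0]}
    - {"gripper":0,"offset":[0.0005,0,0.0001],"rotation":[0,0,0]}
    - {"gripper":0,"offset":[0,0,0],"rotation":[0,0,0]}
    - {"gripper":0,"offset":[0,0,0],"rotation":[0,0,0]}
    - {"gripper":0,"offset":[0,0,0],"rotation":[0,0,0]}
    - {"gripper":0,"offset":[0,0,0],"rotation":[0,0,0]}

```text
clock: 42.15
position: [0.5587, -0.1682, 0.0773]
ee_rot: [0.692, 0.722, -0.001, 0.002]
ft_force: [-5.8, -11.0, 3.2]
grip_width: 0.121
grasp_force: 59.6
```

```bash
python3 s.py
```

```text
t 42.15 th,phi [0.319 0.092] bar at pin z 48.9 F [ -5.8 -11.    3.2]
scene [(0, np.float64(0.8)), (-2, np.float64(0.78)), (-2, np.float64(0.64))]
top [(-2, np.float64(0.97)), (-2, np.float64(0.97)), (-2, np.float64(0.95))]
```

>>> jog_arm:
  deltas:
    - {"gripper":0,"offset":[0.0005,0,0.0001],"rotation":[0,0,0]}
    - {"gripper":0,"offset":[0.0005,0,0.0001],"rotation":[0,0,0]}
    - {"gripper":0,"offset":[0,0,0],"rotation":[0,0,0]}
    - {"gripper":0,"offset":[0,0,0],"rotation":[0,0,0]}
    - {"gripper":0,"offset":[0,0,0],"rotation":[0,0,0]}
    - {"gripper":0,"offset":[0,0,0],"rotation":[0,0,0]}

```text
clock: 42.85
position: [0.5587, -0.1672, 0.0771]
ee_rot: [0.692, 0.722, -0.001, 0.002]
ft_force: [-5.5, -11.3, 2.4]
grip_width: 0.124
grasp_force: 59.6
```

```bash
python3 s.py
```

```text
t 42.85 th,phi [0.33 0.09] bar at pin z 48.9 F [ -5.5 -11.3   2.4]
scene [(0, np.float64(0.77)), (-4, np.float64(0.72)), (-2, np.float64(0.6))]
top [(-2, np.float64(0.97)), (-2, np.float64(0.96)), (-2, np.float64(0.96))]
```

>>> jog_arm:
  deltas:
    - {"gripper":0,"offset":[0.0005,0,0.0001],"rotation":[0,0,0]}
    - {"gripper":0,"offset":[0.0005,0,0.0001],"rotation":[0,0,0]}
    - {"gripper":0,"offset":[0,0,0],"rotation":[0,0,0]}
    - {"gripper":0,"offset":[0,0,0],"rotation":[0,0,0]}
    - {"gripper":0,"offset":[0,0,0],"rotation":[0,0,0]}
    - {"gripper":0,"offset":[0,0,0],"rotation":[0,0,0]}

```text
clock: 43.55
position: [0.5587, -0.1662, 0.0769]
ee_rot: [0.692, 0.722, -0.001, 0.002]
ft_force: [-5.0, -11.5, 3.9]
grip_width: 0.118
grasp_force: 59.5
```

```bash
python3 s.py
```

```text
t 43.55 th,phi [0.342 0.088] bar at pin z 48.9 F [ -5.  -11.5   3.9]
scene [(0, np.float64(0.74)), (-2, np.float64(0.73)), (-2, np.float64(0.57))]
top [(-2, np.float64(0.97)), (-2, np.float64(0.97)), (-2, np.float64(0.96))]
```

>>> jog_arm:
  deltas:
    - {"gripper":0,"offset":[0.0005,0,0.0001],"rotation":[0,0,0]}
    - {"gripper":0,"offset":[0.0005,0,0.0001],"rotation":[0,0,0]}
    - {"gripper":0,"offset":[0,0,0],"rotation":[0,0,0]}
    - {"gripper":0,"offset":[0,0,0],"rotation":[0,0,0]}
    - {"gripper":0,"offset":[0,0,0],"rotation":[0,0,0]}
    - {"gripper":0,"offset":[0,0,0],"rotation":[0,0,0]}

```text
clock: 44.25
position: [0.5586, -0.1652, 0.0767]
ee_rot: [0.692, 0.722, -0.001, 0.002]
ft_force: [-4.5, -11.8, 3.3]
grip_width: 0.121
grasp_force: 59.6
```

```bash
python3 s.py
```

```text
t 44.25 th,phi [0.354 0.086] bar at pin z 48.9 F [ -4.5 -11.8   3.3]
scene [(0, np.float64(0.73)), (-2, np.float64(0.79)), (-4, np.float64(0.55))]
top [(-2, np.float64(0.97)), (0, np.float64(0.96)), (0, np.float64(0.95))]
```

>>> jog_arm:
  deltas:
    - {"gripper":0,"offset":[0.0005,0,0.0001],"rotation":[0,0,0]}
    - {"gripper":0,"offset":[0.0005,0,0.0001],"rotation":[0,0,0]}
    - {"gripper":0,"offset":[0,0,0],"rotation":[0,0,0]}
    - {"gripper":0,"offset":[0,0,0],"rotation":[0,0,0]}
    - {"gripper":0,"offset":[0,0,0],"rotation":[0,0,0]}
    - {"gripper":0,"offset":[0,0,0],"rotation":[0,0,0]}

```text
clock: 44.95
position: [0.5586, -0.1642, 0.0765]
ee_rot: [0.692, 0.722, -0.001, 0.002]
ft_force: [-5.3, -11.2, 3.4]
grip_width: 0.121
grasp_force: 59.6
```

```bash
python3 s.py
```

```text
t 44.95 th,phi [0.366 0.084] bar at pin z 49.0 F [ -5.3 -11.2   3.4]
scene [(10, np.float64(0.72)), (6, np.float64(0.71)), (6, np.float64(0.54))]
top [(10, np.float64(0.97)), (10, np.float64(0.97)), (10, np.float64(0.96))]
```

>>> jog_arm:
  deltas:
    - {"gripper":0,"offset":[0.0005,0,0.0001],"rotation":[0,0,0]}
    - {"gripper":0,"offset":[0.0005,0,0.0001],"rotation":[0,0,0]}
    - {"gripper":0,"offset":[0,0,0],"rotation":[0,0,0]}
    - {"gripper":0,"offset":[0,0,0],"rotation":[0,0,0]}
    - {"gripper":0,"offset":[0,0,0],"rotation":[0,0,0]}
    - {"gripper":0,"offset":[0,0,0],"rotation":[0,0,0]}

```text
clock: 45.65
position: [0.5585, -0.1623, 0.0761]
ee_rot: [0.692, 0.722, -0.001, 0.001]
ft_force: [-6.0, -7.1, 3.1]
grip_width: 0.126
grasp_force: 59.4
```

```bash
python3 s.py
```

```text
t 45.65 th,phi [0.39  0.079] bar at pin z 49.0 F [-6.  -7.1  3.1]
scene [(90, np.float64(0.74)), (-4, np.float64(0.5)), (42, np.float64(0.45))]
top [(-2, np.float64(0.97)), (-2, np.float64(0.94)), (42, np.float64(-0.21))]
```

>>> jog_arm:
  deltas:
    - {"gripper":0,"offset":[-0.0005,0,0],"rotation":[0,0,0]}
    - {"gripper":0,"offset":[-0.0005,0,0],"rotation":[0,0,0]}
    - {"gripper":0,"offset":[0,0,0],"rotation":[0,0,0]}
    - {"gripper":0,"offset":[0,0,0],"rotation":[0,0,0]}
    - {"gripper":0,"offset":[0,0,0],"rotation":[0,0,0]}
    - {"gripper":0,"offset":[0,0,0],"rotation":[0,0,0]}
    - {"gripper":0,"offset":[0,0,0],"rotation":[0,0,0]}
    - {"gripper":0,"offset":[0,0,0],"rotation":[0,0,0]}
    - {"gripper":0,"offset":[0,0,0],"rotation":[0,0,0]}
    - {"gripper":0,"offset":[0,0,0],"rotation":[0,0,0]}

```text
clock: 46.75
position: [0.5585, -0.1619, 0.0758]
ee_rot: [0.691, 0.723, -0.0, 0.001]
ft_force: [-6.0, -4.5, 2.2]
grip_width: 0.121
grasp_force: 59.3
```

```bash
python3 - <<'E'
from h import *
o=manip.get_obs(); th=theta(o); print(o["clock"],th,np.round(o["ft_force"],1))
for n in("scene","top"): print(n,prof(n,th[0]).mean(0)[::3].astype(int).tolist())
p=prof("top",th[0]).mean(0); q=np.load("ref_top.npy").mean(0)
s=[(np.corrcoef(q[64:210],p[64-k:210-k])[0,1].round(3),2*k) for k in range(0,65)]; print(max(s),sorted(s)[-4:])
E
```

```text
46.75 [0.39400504 0.07749916] [-6.  -4.5  2.2]
scene [117, 132, 137, 136, 134, 131, 127, 121, 118, 120, 126, 130, 131, 130, 129, 132, 139, 144, 145, 146, 148, 145, 141, 136, 128, 122, 124, 133, 142, 144, 138, 132, 135, 148, 161, 161, 158, 159, 159, 154, 143, 131, 127, 130, 141, 151, 154, 153, 145, 140, 149, 169, 183, 189, 198, 207, 212, 211, 203, 190, 176, 156, 135, 125, 120, 115, 110, 104, 98, 93, 95, 102]
top [145, 139, 135, 127, 125, 115, 93, 79, 88, 104, 117, 122, 117, 108, 101, 109, 139, 141, 131, 134, 133, 134, 126, 100, 85, 95, 110, 119, 120, 114, 105, 101, 110, 141, 142, 124, 130, 133, 131, 119, 98, 86, 99, 110, 118, 117, 113, 103, 99, 120, 165, 208, 228, 225, 222, 222, 226, 226, 228, 226, 224, 222, 224, 224, 227, 228, 225, 222, 225, 228, 229, 222]
(np.float64(0.958), 124) [(np.float64(0.857), 128), (np.float64(0.911), 122), (np.float64(0.935), 126), (np.float64(0.958), 124)]
```

All tins have run to the stop (shift 124 mm). They started at about 0.36 rad, so the hole at 229 mm (0.463 rad) is the one to use. Tip on slowly to it.

>>> jog_arm:
  deltas:
    - {"gripper":0,"offset":[0.0006,0,0.0002],"rotation":[0,0,0]}
    - {"gripper":0,"offset":[0.0006,0,0.0002],"rotation":[0,0,0]}
    - {"gripper":0,"offset":[0.0006,0,0.0001],"rotation":[0,0,0]}
    - {"gripper":0,"offset":[0.0006,0,0.0001],"rotation":[0,0,0]}
    - {"gripper":0,"offset":[0.0006,0,0.0001],"rotation":[0,0,0]}
    - {"gripper":0,"offset":[0.0006,0,0.0001],"rotation":[0,0,0]}
    - {"gripper":0,"offset":[0.0006,0,0.0001],"rotation":[0,0,0]}
    - {"gripper":0,"offset":[0.0006,0,0.0001],"rotation":[0,0,0]}
    - {"gripper":0,"offset":[0.0006,0,0.0001],"rotation":[0,0,0]}
    - {"gripper":0,"offset":[0.0006,0,0.0001],"rotation":[0,0,0]}
    - {"gripper":0,"offset":[0,0,0],"rotation":[0,0,0]}
    - {"gripper":0,"offset":[0,0,0],"rotation":[0,0,0]}
    - {"gripper":0,"offset":[0,0,0],"rotation":[0,0,0]}

```text
clock: 48.2
position: [0.5583, -0.1562, 0.0746]
ee_rot: [0.691, 0.723, -0.0, 0.001]
ft_force: [-5.6, -5.3, 2.0]
grip_width: 0.121
grasp_force: 59.3
```

```bash
python3 - <<'E'
from h import *
o=manip.get_obs(); p=np.array(o["position"])-O; c,s=np.cos(YAW),np.sin(YAW)
print(theta(o),"feeder y",1000*(-s*p[0]+c*p[1]),"want -237.1; z",p[2],o["ft_force"])
C=cam("wrist"); im=imaging.camera("wrist"); cv2.imwrite("pics/w14.png",cv2.resize(im[60:260,150:360],(630,600),interpolation=cv2.INTER_CUBIC))
E
```

```text
[0.46447673 0.06312062] feeder y -236.4034025895848 want -237.1; z 0.07463485494953344 [-5.62879922 -5.28490431  2.01145209]
```

>>> jog_arm:
  deltas:
    - {"gripper":0,"offset":[-0.0006,0,0.002],"rotation":[0,0,0]}
    - {"gripper":0,"offset":[-0.0004,0,0.002],"rotation":[0,0,0]}
    - {"gripper":0,"offset":[-0.0003,0,0.002],"rotation":[0,0,0]}
    - {"gripper":0,"offset":[-0.0002,0,0.002],"rotation":[0,0,0]}
    - {"gripper":0,"offset":[-0.0002,0,0.002],"rotation":[0,0,0]}
    - {"gripper":0,"offset":[-0.0002,0,0.002],"rotation":[0,0,0]}
    - {"gripper":0,"offset":[0,0,0],"rotation":[0,0,0]}

```text
clock: 48.95
position: [0.5583, -0.1579, 0.0624]
ee_rot: [0.691, 0.723, -0.0, 0.001]
ft_force: [-4.4, -4.4, 2.4]
grip_width: 0.126
grasp_force: 59.2
```

```bash
cat >f.py <<'E'
from h import *
o=manip.get_obs(); p=np.array(o["position"])-O; c,s=np.cos(YAW),np.sin(YAW); th,ph=theta(o)
print("th,ph",th.round(3),ph.round(3),"feeder y,z",(1000*(-s*p[0]+c*p[1])).round(2),(p[2]*1000).round(1),"hole229 y",round(98*np.sin(th)-229*np.cos(ph),2),"bar mid at hole",round(122-98*np.cos(th)+229*np.sin(ph),1),"F",np.round(o["ft_force"],1))
E
python3 f.py
```

```text
th,ph 0.46 0.02 feeder y,z -238.1 62.4 hole229 y -185.48 bar mid at hole 38.8 F [-4.4 -4.4  2.4]
```

>>> jog_arm:
  deltas:
    - {"gripper":0,"offset":[-0.0002,0,0.002],"rotation":[0,0,0]}
    - {"gripper":0,"offset":[-0.0002,0,0.002],"rotation":[0,0,0]}
    - {"gripper":0,"offset":[-0.0001,0,0.002],"rotation":[0,0,0]}
    - {"gripper":0,"offset":[-0.0001,0,0.002],"rotation":[0,0,0]}
    - {"gripper":0,"offset":[-0.0001,0,0.002],"rotation":[0,0,0]}
    - {"gripper":0,"offset":[-0.0001,0,0.002],"rotation":[0,0,0]}
    - {"gripper":0,"offset":[0,0,0],"rotation":[0,0,0]}

```text
clock: 49.65
position: [0.5583, -0.1587, 0.0503]
ee_rot: [0.691, 0.723, -0.0, 0.001]
ft_force: [-5.1, -4.7, 1.1]
grip_width: 0.125
grasp_force: 58.9
```

```bash
python3 f.py
```

```text
th,ph 0.459 -0.023 feeder y,z -238.9 50.3 hole229 y -185.5 bar mid at hole 29.0 F [-5.1 -4.7  1.1]
```

Engaged. Lower the last few millimetres.

>>> jog_arm:
  deltas:
    - {"gripper":0,"offset":[-0.0001,0,0.002],"rotation":[0,0,0]}
    - {"gripper":0,"offset":[-0.0001,0,0.002],"rotation":[0,0,0]}
    - {"gripper":0,"offset":[0,0,0.0015],"rotation":[0,0,0]}
    - {"gripper":0,"offset":[0,0,0],"rotation":[0,0,0]}
    - {"gripper":0,"offset":[0,0,0],"rotation":[0,0,0]}

```text
clock: 50.15
position: [0.5584, -0.1589, 0.0457]
ee_rot: [0.691, 0.723, -0.0, 0.0]
ft_force: [-8.3, -4.1, 9.1]
grip_width: 0.122
grasp_force: 60.1
```

```bash
python3 f.py
```

```text
th,ph 0.459 -0.039 feeder y,z -239.09 45.7 hole229 y -185.43 bar mid at hole 25.2 F [-8.3 -4.1  9.1]
```

>>> jog_arm:
  deltas:
    - {"gripper":0.35,"offset":[0,0,0],"rotation":[0,0,0]}
    - {"gripper":0.35,"offset":[0,0,0],"rotation":[0,0,0]}
    - {"gripper":0.35,"offset":[0,0,-0.02],"rotation":[0,0,0]}
    - {"gripper":0.5,"offset":[0,0,-0.04],"rotation":[0,0,0]}
    - {"gripper":1,"offset":[0,0,-0.045],"rotation":[0,0,0]}
    - {"gripper":1,"offset":[0,0,-0.045],"rotation":[0,0,0]}
    - {"gripper":1,"offset":[0,0,-0.045],"rotation":[0,0,0]}
    - {"gripper":1,"offset":[0,0,-0.045],"rotation":[0,0,0]}
    - {"gripper":1,"offset":[0,0,0],"rotation":[0,0,0]}
    - {"gripper":1,"offset":[0,0,0],"rotation":[0,0,0]}

```text
clock: 51.15
position: [0.5595, -0.1569, 0.285]
ee_rot: [0.69, 0.724, 0.001, 0.001]
ft_force: [0.3, 0.6, -0.0]
grip_width: 0.998
grasp_force: 0.0
```

```bash
python3 - <<'E'
from h import *
im=imaging.camera("wrist"); C=cam("wrist"); th,ph=hole(229); t=tab(th,ph)
cv2.imwrite("pics/w15.png",cv2.resize(im,(800,600),interpolation=cv2.INTER_CUBIC)); cv2.imwrite("pics/w15raw.png",im)
P=lambda *a:(proj(C,W(*a))/.64).round(1)
print("th",th,"tab top ends",P(0,t[0]-13,t[1]+12),P(0,t[0]+13,t[1]+12),"pin head",P(0,-185,40))
print("tin1 lid corners",[P(x,*lane(y,25,th)) for x in(-30,30) for y in(0,100)],"stop top",[P(x,*lane(0,18,th)) for x in(-35,35)])
print("food tin top",(proj(C,[.594,-.338,.072])/.64).round(), manip.get_obs()["position"])
E
```

```text
th 0.46296973600896546 tab top ends [397.  274.5] [397.1 243.2] pin head [397.3 191.2]
tin1 lid corners [array([352.6, 132.3]), array([340.5, -58.8]), array([442.9, 132.7]), array([456.9, -58.3])] stop top [array([346. , 128.1]), array([449.5, 128.6])]
food tin top [427. 465.] [ 0.558888   -0.15666135  0.28351149]
```

View pics/w15.png

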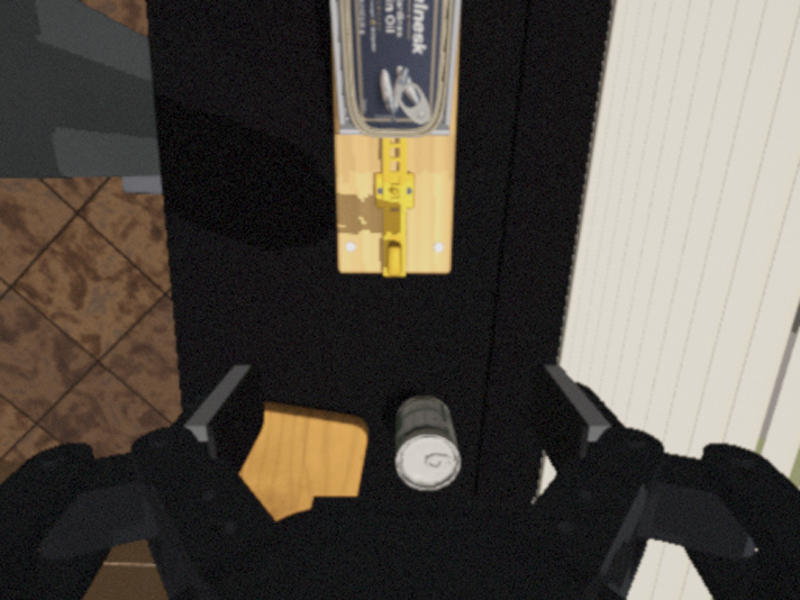

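The stay is seated with the tab at (395,243–276), as predicted for the 229 mm hole. The front tin lies at the stop, (348–445, 134), and is central. Next I plan the tilted grasp.

```bash
cat >>h.py <<'E'
def plant(P,th,yaw_deg=2.5):
    "as plan, tool leaning with the chute by th"
    o=manip.get_obs(); A=R.from_quat(o["ee_rot"]); c,s=np.cos(np.deg2rad(yaw_deg)),np.sin(np.deg2rad(yaw_deg))
    B=R.from_matrix(np.array([[-s,c,0],[c,s,0],[0,0,-1.]]))*R.from_rotvec([0,th,0])
    d=np.array(P)-o["position"]
    print("t",o["clock"],"turn",(A.inv()*B).as_rotvec(degrees=True).round(2),"then shift",B.inv().apply(d).round(4),"before turn",A.inv().apply(d).round(4)); return B
def board():
    C=cam("top"); im=imaging.camera("top"); h=cv2.cvtColor(im,cv2.COLOR_BGR2HSV)
    m=((h[...,0]>7)&(h[...,0]<24)&(h[...,1]>110)&(h[...,2]>110)).astype(np.uint8); m[:,:310]=0; m[:160]=0; m[240:]=0; m[:,400:]=0
    n,lab,st,_=cv2.connectedComponentsWithStats(m); k=1+np.argmax(st[1:,4]); ys,xs=np.where(lab==k)
    P=np.array([atz(C,(x,y),.022)[:2] for x,y in zip(xs,ys)],np.float32)*1000; print("board",cv2.minAreaRect(P),st[k].tolist())
E
python3 - <<'E'
from h import *
th,_=hole(229)
B=plant(W(-.5,*lane(50,110,th)),th); print(W(-.5,*lane(50,110,th)),B.as_matrix().round(2).tolist())
plant(W(-.5,*lane(50,22.4,th)),th); board()
E
```

```text
t 51.2 turn [-1.00e-02  2.65e+01  2.00e-01] then shift [ 0.0498 -0.0004  0.1223] before turn [ 0.0992 -0.0001  0.0872]
[ 0.55420649 -0.05758219  0.19633081] [[-0.04, 1.0, -0.02], [0.89, 0.04, 0.45], [0.45, 0.0, -0.89]]
t 51.2 turn [-1.00e-02  2.65e+01  2.00e-01] then shift [ 0.0498 -0.0004  0.2099] before turn [0.1382 0.     0.1656]
board ((436.5275573730469, -451.3993835449219), (258.1908874511719, 184.5844268798828), 82.6769790649414) [334, 181, 66, 50, 2933]
```

>>> jog_arm:
  deltas:
    - {"gripper":1,"offset":[0,0,0],"rotation":[0,6.63,0]}
    - {"gripper":1,"offset":[0,0,0],"rotation":[0,6.63,0]}
    - {"gripper":1,"offset":[0,0,0],"rotation":[0,6.63,0]}
    - {"gripper":1,"offset":[0,0,0],"rotation":[0,6.63,0]}
    - {"gripper":1,"offset":[0.025,0,0.02],"rotation":[0,0,0]}
    - {"gripper":1,"offset":[0.025,0,0.03],"rotation":[0,0,0]}
    - {"gripper":1,"offset":[0,0,0.03],"rotation":[0,0,0]}
    - {"gripper":1,"offset":[0,0,0.03],"rotation":[0,0,0]}
    - {"gripper":1,"offset":[0,0,0],"rotation":[0,0,0]}
    - {"gripper":1,"offset":[0,0,0],"rotation":[0,0,0]}
    - {"gripper":1,"offset":[0,0,0],"rotation":[0,0,0]}

```text
clock: 52.35
position: [0.5549, -0.0645, 0.2086]
ee_rot: [0.673, 0.704, 0.159, -0.165]
ft_force: [-0.6, 0.2, 0.3]
grip_width: 0.999
grasp_force: 0.0
```

```bash
python3 - <<'E'
from h import *
th,_=hole(229)
plant(W(-.5,*lane(50,22.4,th)),th)
C=cam("wrist"); im=imaging.camera("wrist"); g=cv2.cvtColor(im,cv2.COLOR_BGR2GRAY)
# rectified lid plane: across x and along y profiles
XS=np.arange(-40,41,1.); Y=np.arange(-10,121,1.)
m=np.array([[proj(C,W(x,*lane(y,25,th))) for y in Y] for x in XS],np.float32); r=cv2.remap(g,m[...,0],m[...,1],cv2.INTER_LINEAR)
print("across",dict(zip(XS.astype(int).tolist()[::2],r[:,40:80].mean(1).astype(int).tolist()[::2])))
print("along",dict(zip(Y.astype(int).tolist()[::2],r[30:50].mean(0).astype(int).tolist()[::2])))
E
```

```text
t 52.35 turn [0.02 0.05 0.1 ] then shift [ 0.0008 -0.0003  0.1017] before turn [ 0.0009 -0.0004  0.1017]
across {-40: 10, -38: 26, -36: 171, -34: 178, -32: 134, -30: 152, -28: 169, -26: 120, -24: 84, -22: 129, -20: 93, -18: 76, -16: 71, -14: 103, -12: 78, -10: 80, -8: 98, -6: 118, -4: 106, -2: 93, 0: 101, 2: 128, 4: 103, 6: 107, 8: 101, 10: 128, 12: 145, 14: 143, 16: 100, 18: 86, 20: 90, 22: 148, 24: 94, 26: 149, 28: 159, 30: 153, 32: 173, 34: 193, 36: 54, 38: 20, 40: 20}
along {-10: 122, -8: 124, -6: 129, -4: 126, -2: 101, 0: 99, 2: 95, 4: 62, 6: 70, 8: 121, 10: 110, 12: 95, 14: 102, 16: 119, 18: 120, 20: 113, 22: 121, 24: 134, 26: 151, 28: 161, 30: 156, 32: 142, 34: 136, 36: 121, 38: 118, 40: 104, 42: 79, 44: 76, 46: 77, 48: 76, 50: 78, 52: 78, 54: 78, 56: 83, 58: 100, 60: 121, 62: 118, 64: 122, 66: 126, 68: 117, 70: 114, 72: 118, 74: 116, 76: 114, 78: 91, 80: 77, 82: 77, 84: 78, 86: 76, 88: 76, 90: 108, 92: 131, 94: 81, 96: 88, 98: 156, 100: 173, 102: 190, 104: 94, 106: 76, 108: 116, 110: 130, 112: 108, 114: 106, 116: 130, 118: 140, 120: 126}
```

>>> jog_arm:
  deltas:
    - {"gripper":1,"offset":[0.001,-0.0005,0.04],"rotation":[0,0,0]}
    - {"gripper":1,"offset":[0,0,0.03],"rotation":[0,0,0]}
    - {"gripper":1,"offset":[0,0,0.02],"rotation":[0,0,0]}
    - {"gripper":1,"offset":[0,0,0.011],"rotation":[0,0,0]}
    - {"gripper":1,"offset":[0,0,0],"rotation":[0,0,0]}
  newtons: 45

```text
clock: 52.9
position: [0.5516, -0.0172, 0.1172]
ee_rot: [0.672, 0.704, 0.158, -0.166]
ft_force: [-1.0, 0.4, 0.4]
grip_width: 0.998
grasp_force: 0.0
```

```bash
python3 - <<'E'
from h import *
th,_=hole(229)
plant(W(-.5,*lane(50,22.4,th)),th); print(manip.get_obs()["ft_force"].round(1)); board()
E
```

```text
t 52.9 turn [-0.12 -0.01  0.14] then shift [-0.0009  0.0008 -0.0012] before turn [-0.0009  0.0008 -0.0012]
[-1.   0.4  0.4]
board ((436.3773193359375, -451.5407409667969), (258.2269592285156, 184.37222290039062), 82.79649353027344) [334, 181, 66, 50, 2930]
```

>>> jog_arm:
  deltas:
    - {"gripper":0.8,"offset":[-0.0005,0.0005,-0.001],"rotation":[0,0,0]}
    - {"gripper":0.72,"offset":[0,0,0],"rotation":[0,0,0]}
    - {"gripper":0.5,"offset":[0,0,0],"rotation":[0,0,0]}
    - {"gripper":0.5,"offset":[0,0,0],"rotation":[0,0,0]}
    - {"gripper":0.5,"offset":[0,0,0],"rotation":[0,0,0]}

```text
clock: 53.45
position: [0.5531, -0.0193, 0.1189]
ee_rot: [0.672, 0.704, 0.159, -0.165]
ft_force: [1.0, -6.0, 4.4]
grip_width: 0.686
grasp_force: 47.1
```

>>> jog_arm:
  deltas:
    - {"gripper":0.5,"offset":[0,0,-0.008],"rotation":[0,0,0]}
    - {"gripper":0.5,"offset":[0,0,-0.015],"rotation":[0,0,0]}
    - {"gripper":0.5,"offset":[-0.002,0,-0.025],"rotation":[0,0,0]}
    - {"gripper":0.5,"offset":[-0.01,0,-0.035],"rotation":[0,0,0]}
    - {"gripper":0.5,"offset":[-0.01,0,-0.035],"rotation":[0,0,0]}
    - {"gripper":0.5,"offset":[0,0,-0.035],"rotation":[0,0,0]}
    - {"gripper":0.5,"offset":[0,0,0],"rotation":[0,0,0]}
    - {"gripper":0.5,"offset":[0,0,0],"rotation":[0,0,0]}

```text
clock: 54.25
position: [0.5564, -0.1065, 0.2461]
ee_rot: [0.672, 0.704, 0.159, -0.166]
ft_force: [-0.7, 1.0, -1.7]
grip_width: 0.69
grasp_force: 48.6
```

```bash
python3 - <<'E'
from h import *
print("top lane",prof("top",.463).mean(0)[::4].astype(int).tolist())
rim(); board(); plan([.4364,-.4515,.2],-7)
E
```

```text
top lane [134, 102, 104, 111, 102, 81, 88, 106, 114, 113, 102, 99, 132, 136, 133, 130, 129, 107, 85, 95, 112, 118, 112, 101, 107, 147, 203, 226, 220, 222, 225, 224, 218, 220, 224, 222, 217, 219, 223, 219, 216, 219, 223, 217, 218, 222, 221, 216, 221, 224, 219, 216, 225, 222]
col [102, 110, 120, 121, 119, 123, 121, 121, 115, 109, 121, 131, 128, 123, 125, 134, 187, 212, 204, 154, 118, 140, 159, 206, 218, 200, 177, 131, 85, 78, 77, 79, 79, 79, 80, 82, 86, 112, 164, 170]
rowL [17, 21, 18, 20, 21, 18, 17, 20, 40, 111, 160, 177, 160, 121, 115, 149, 175, 173, 170, 170, 160, 136, 78, 64, 64, 65, 79, 128, 163, 153, 127, 137, 145, 142, 132]
rowR [166, 127, 94, 88, 86, 87, 94, 133, 158, 173, 179, 167, 142, 103, 78, 90, 148, 182, 172, 122, 46, 21, 23, 21, 21, 20, 20, 22, 20, 16, 11, 14, 13, 19, 17]
front [0.0493 0.0003 0.0217] sides -0.0331 0.0327
board ((436.56036376953125, -451.5770263671875), (258.3282775878906, 184.76185607910156), 82.83963012695312) [334, 181, 66, 50, 2933]
t 54.4 turn first [ -2.35 -26.51   9.53] then shift [-0.3584 -0.0764  0.0444] (or before turn [-0.3244 -0.1358 -0.1124] )
```

>>> jog_arm:
  deltas:
    - {"gripper":0.5,"offset":[0,0,0],"rotation":[0,-6.63,0]}
    - {"gripper":0.5,"offset":[0,0,0],"rotation":[0,-6.63,0]}
    - {"gripper":0.5,"offset":[0,0,0],"rotation":[0,-6.63,0]}
    - {"gripper":0.5,"offset":[0,0,0],"rotation":[0,-6.63,0]}
    - {"gripper":0.5,"offset":[0,0,0],"rotation":[0,0,4.8]}
    - {"gripper":0.5,"offset":[0,0,0],"rotation":[0,0,4.8]}
    - {"gripper":0.5,"offset":[-0.04,-0.0085,0.001],"rotation":[0,0,0]}
    - {"gripper":0.5,"offset":[-0.04,-0.0085,0.001],"rotation":[0,0,0]}
    - {"gripper":0.5,"offset":[-0.04,-0.0085,0.001],"rotation":[0,0,0]}
    - {"gripper":0.5,"offset":[-0.04,-0.0085,0.001],"rotation":[0,0,0]}
    - {"gripper":0.5,"offset":[-0.04,-0.0085,0.001],"rotation":[0,0,0]}
    - {"gripper":0.5,"offset":[0,0,0],"rotation":[0,0,0]}
    - {"gripper":0.5,"offset":[0,0,0],"rotation":[0,0,0]}

```text
clock: 55.7
position: [0.4894, -0.2995, 0.2395]
ee_rot: [0.749, 0.663, -0.0, -0.001]
ft_force: [1.2, 0.8, -1.2]
grip_width: 0.679
grasp_force: 48.6
```

```bash
python3 - <<'E'
from h import *
rim(); board(); plan([.4382,-.4515,.12],-7); print(manip.get_obs()["position"], manip.get_obs()["grip_width"])
E
```

```text
col [20, 20, 19, 18, 18, 20, 20, 19, 20, 20, 20, 18, 19, 17, 26, 86, 171, 201, 198, 159, 175, 190, 171, 190, 202, 200, 174, 122, 85, 80, 81, 80, 81, 81, 81, 79, 85, 130, 171, 167]
rowL [153, 155, 155, 154, 154, 153, 151, 150, 148, 137, 114, 108, 96, 77, 73, 88, 104, 106, 105, 102, 96, 78, 41, 35, 34, 34, 42, 70, 93, 85, 70, 76, 78, 76, 72]
rowR [134, 102, 74, 70, 71, 70, 74, 98, 115, 124, 126, 130, 129, 107, 79, 84, 127, 153, 140, 96, 38, 19, 22, 20, 21, 17, 20, 21, 20, 17, 20, 21, 18, 20, 22]
front [ 0.0525  0.0002 -0.0026] sides -0.0229 0.0311
board ((436.44158935546875, -453.4676208496094), (254.00770568847656, 184.9342803955078), 82.65721130371094) [335, 183, 65, 48, 2430]
t 55.8 turn first [-0.06 -0.06  0.19] then shift [-0.1589 -0.0333  0.1196] (or before turn [-0.159  -0.0337  0.1195] )
[ 0.49060588 -0.29779146  0.23964646] 0.6826331347820221
```

>>> jog_arm:
  deltas:
    - {"gripper":0.5,"offset":[-0.04,-0.0083,0.01],"rotation":[0,0,0]}
    - {"gripper":0.5,"offset":[-0.04,-0.0083,0.02],"rotation":[0,0,0]}
    - {"gripper":0.5,"offset":[-0.04,-0.0083,0.03],"rotation":[0,0,0]}
    - {"gripper":0.5,"offset":[-0.04,-0.0083,0.03],"rotation":[0,0,0]}
    - {"gripper":0.5,"offset":[0,0,0.03],"rotation":[0,0,0]}
    - {"gripper":0.5,"offset":[0,0,0.03],"rotation":[0,0,0]}
    - {"gripper":0.5,"offset":[0,0,0.025],"rotation":[0,0,0]}
    - {"gripper":0.5,"offset":[0,0,0.01],"rotation":[0,0,0]}
    - {"gripper":0.5,"offset":[0,0,0],"rotation":[0,0,0]}
    - {"gripper":0.5,"offset":[0,0,0],"rotation":[0,0,0]}

```text
clock: 56.8
position: [0.4391, -0.4532, 0.0572]
ee_rot: [0.748, 0.663, 0.0, 0.001]
ft_force: [-0.4, -0.1, -1.0]
grip_width: 0.687
grasp_force: 48.8
```

```bash
python3 - <<'E'
from h import *
plan([.4382,-.4515,.0444],-7); C=cam("wrist"); im=imaging.camera("wrist")
h=cv2.cvtColor(im,cv2.COLOR_BGR2HSV); m=((h[...,0]>7)&(h[...,0]<24)&(h[...,1]>110)&(h[...,2]>90))
# board edges in wrist view: extents across at a few rows, and far edge
for v in(60,100,140):
    x=np.where(m[v])[0]
    if len(x)>20: print(v,atz(C,(x.min(),v),.022)[:2].round(3),atz(C,(x.max(),v),.022)[:2].round(3))
y=np.where(m[:150,250])[0]; print("far edge",atz(C,(250,y.min()),.022)[:2].round(3) if len(y) else None)
E
```

```text
t 56.8 turn first [0.06 0.03 0.12] then shift [ 0.0016 -0.0011  0.0128] (or before turn [ 0.0016 -0.0011  0.0128] )
60 [ 0.316 -0.344] [ 0.536 -0.371]
100 [ 0.308 -0.364] [ 0.533 -0.391]
140 [ 0.301 -0.385] [ 0.53  -0.413]
far edge [ 0.451 -0.332]
```

>>> jog_arm:
  deltas:
    - {"gripper":0.5,"offset":[-0.004,-0.003,0.006],"rotation":[0,0,0]}
    - {"gripper":0.5,"offset":[0,0,0.003],"rotation":[0,0,0]}
    - {"gripper":0.5,"offset":[0,0,0.002],"rotation":[0,0,0]}
    - {"gripper":0.5,"offset":[0,0,0.001],"rotation":[0,0,0]}
    - {"gripper":0.5,"offset":[0,0,0.001],"rotation":[0,0,0]}
    - {"gripper":0.5,"offset":[0,0,0],"rotation":[0,0,0]}
    - {"gripper":0.5,"offset":[0,0,0],"rotation":[0,0,0]}

```text
clock: 57.55
position: [0.4345, -0.4572, 0.0445]
ee_rot: [0.749, 0.663, 0.0, 0.0]
ft_force: [-3.9, 3.5, 11.9]
grip_width: 0.684
grasp_force: 50.0
```

Contact at the expected height. Release and withdraw.

>>> jog_arm:
  deltas:
    - {"gripper":0.75,"offset":[0,0,0],"rotation":[0,0,0]}
    - {"gripper":0.85,"offset":[0,0,0],"rotation":[0,0,0]}
    - {"gripper":1,"offset":[0,0,-0.01],"rotation":[0,0,0]}
    - {"gripper":1,"offset":[0,0,-0.03],"rotation":[0,0,0]}
    - {"gripper":1,"offset":[0,0,-0.04],"rotation":[0,0,0]}
    - {"gripper":1,"offset":[0,0,-0.045],"rotation":[0,0,0]}
    - {"gripper":1,"offset":[0,0,-0.045],"rotation":[0,0,0]}
    - {"gripper":1,"offset":[0,0,-0.045],"rotation":[0,0,0]}
    - {"gripper":1,"offset":[-0.02,0,-0.045],"rotation":[0,0,0]}
    - {"gripper":1,"offset":[-0.03,0,-0.04],"rotation":[0,0,0]}
    - {"gripper":1,"offset":[-0.03,0,0],"rotation":[0,0,0]}
    - {"gripper":1,"offset":[-0.03,0,0],"rotation":[0,0,0]}
    - {"gripper":1,"offset":[0,0,0],"rotation":[0,0,0]}
    - {"gripper":1,"offset":[0,0,0],"rotation":[0,0,0]}

```text
clock: 58.95
position: [0.4207, -0.5666, 0.3431]
ee_rot: [0.749, 0.662, -0.0, -0.0]
ft_force: [0.9, 0.4, 1.1]
grip_width: 0.999
grasp_force: 0.0
```

```bash
python3 - <<'E'
from h import *
C=cam("wrist"); a=imaging.camera("wrist"); b=imaging.camera("top")[140:260,130:430]
cv2.imwrite("pics/fin.png",np.vstack([cv2.resize(a,(480,360)),cv2.resize(b,(600,240))[:, :480] if 0 else cv2.resize(b,(480,192))]))
p=prof("top",.463).mean(0)[::4].astype(int); print(p.tolist())
print(manip.get_obs()["position"],[(proj(C,q)*480/512).round() for q in ([.436,-.456,.047],[.5595,-.157,.05])])
E
```

```text
[165, 135, 130, 128, 114, 88, 90, 106, 115, 112, 102, 99, 132, 135, 132, 130, 128, 108, 84, 96, 113, 117, 112, 100, 107, 146, 203, 226, 220, 222, 225, 224, 218, 220, 225, 222, 217, 218, 223, 219, 216, 219, 223, 218, 218, 222, 221, 216, 221, 224, 218, 217, 224, 222]
[ 0.42211951 -0.56511051  0.34357801] [array([240.,  72.]), array([ 314., -215.])]
```

View pics/fin.png

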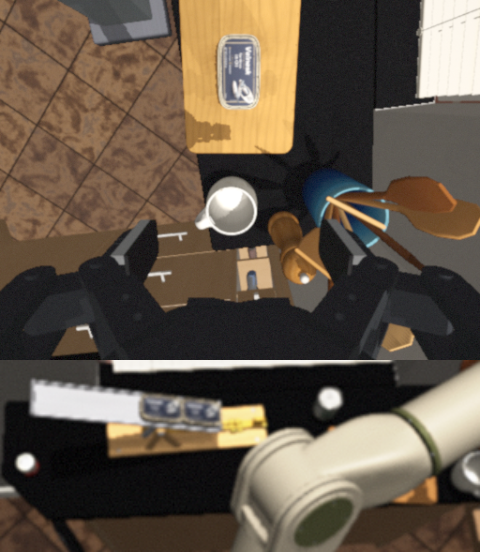

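The tin lies at (239,72), centred on the board's width (183–298) and about half its length above the near edge at row 153. The other two tins are at the stop and nothing else has moved.

```bash
python3 -c "
from workcell import workorder
print(workorder.hand_in())"
```

```text
the job is handed in; nothing more can be done
None
```

The job is handed in at about 59 s of the 208 s allowed. The tins started to slide at about 0.36 rad and ran to the stop, and the stay is on the 229 mm hole (0.46 rad). The front tin lies flat in the middle of the board, with the other two down at the stop; the hand-in returned no verdict.

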